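# Book in the sample carrier at the clinic reception desk

## Robot

A 6-joint arm with a two-finger parallel gripper is mounted at the origin on the work surface. World frame = base frame: x ahead of the robot, y to its left, z up, the work surface at z = 0. Lengths are in mm, angles in rad, forces in N, time in s.
With the tool pointing down it reaches from about 275 to 750 mm from the base axis. Payload 10.2 kg.
Tool frame: the origin (TCP) lies at the very end of the fingers, on their centre line; the grasp point (between the pads) lies 19 mm behind it; z points along the fingers, x is the direction in which the jaws open and shut, and the axes are right-handed (so a half turn about z gives the same grasp; the last joint's range is limited). The gripper opens to 85 mm and grips with 20 to 120 N. Pads are 22 mm wide; open, the fingers measure 114 mm over their backs; the gripper's body (76 mm by 85 mm) begins 54 mm behind the grasp point. The pads swing forward as they close: fully open they stand 13 mm farther back than shut.
Start: joints at [-1.359, 0.313, 1.498, -0, 1.331, -0.223], TCP at [221.134, -476.163, 231.294] pointing down, gripper open.
Joint ranges: [-2.94, 2.94], [-0.97, 2.17], [0.19, 2.56], [-1.23, 4.37], [0.02, 3.11], [-2.88, 2.88]. Speed limits (rad/s): [2.39, 2.39, 3.01, 3.14, 3.14, 3.14].

## Interface

Orientations are given as a unit quaternion [w, x, y, z].
In Python, from rig import ctrl, cams gives the robot as it stands.
- The arm moves only by the tool play_rows, never from a script. Its argument "steps" is a list of rows, each a list of 2 entries, a list of its own where there are three numbers: the shift along the tool's x, y, z normalised to -1 to 1, where 1 is 0.75 m, then the turn, a rotation vector about the tool's x, y, z normalised to -1 to 1, where 1 is 45 degrees. A call has 1 to 20 rows; each row shifts and turns the commanded pose from where the row before left it, along the tool's axes as they then stand; what a row does not reach is not made up. A row lasts 1/10 s, in which the tool goes at most 50 mm and 8.59 degrees, less where a joint would pass 70% of its speed; a pose out of reach is approached as far as the arm can. A call with a number of a shift or a turn outside -1 to 1 is refused whole. A call with a gripper value outside its range is refused whole. "grip" is the closure, from 0 (fully open) to 1 (shut), set as the call begins (left out, the last holds). The fingers move at their own pace and stop on an object; "squeeze" is the grip in N (left out, the last holds). Time passes only in rows, so rows that do not move let the fingers close. It gives the time, the measured TCP pose, the force and the opening at its end, in the units of the state.
- ctrl.sense(): the state, without advancing time (a new reading comes with each control period).
- cams.capture(name): name is "side" or "top" or "wrist"; returns the picture (384x512x3 uint8, red, green, blue); there is no depth.
- cams.camera_info(name): a dict with "fx", "fy", "cx", "cy" (pixels), "xyz" and "attitude" of the camera in the world. Camera axes: x right, y up, looking along -z (the intrinsics and any distortion apply to the point x, -y, -z); pixel columns grow to the right and rows downward; lengths in mm; the calibration is good to about 2 mm. A picture is of the moment at which its call begins: read the wrist's pose just before it. camera_info takes no time and is no camera call; for the wrist camera it gives the pose at the moment of the call.
- ctrl.finish_job(): hands the job in, once; it reports no verdict.
Trained networks look in the newest picture that a camera, given by its name, has taken for a name from the list of things; names that differ only in an ending like _2 or _b are one class to them, and where a whole thing is asked for, a point or a joint stands for the part that bears it (a point fixed in the world has none). Each returns a list of dicts, best first, with "p" (0 to 1); they miss things now and then, are a little off and sometimes report something else, mostly with a low value. They report only what shows in the picture. A call takes as long as a camera call. They do not tell look-alikes from the thing itself.
- cams.search_frame(camera, thing): "rect" ([centre column, centre row, width, height] in pixels, round what is visible of it).
- cams.tip_of(camera, thing): "pixel" ([column, row] in pixels: a listed point, or the origin of a listed thing).
The state is a dict: "time_s": time; "joints": joint angles; "dq": joint speeds; "tau": joint torques, N m; "eef_pos": TCP position; "ee_rot": TCP orientation; "force": force on the tool from outside, world axes, zero at the start; "wrist_torque": the same for the moment, N m; "grip_width": opening from 0.0 (shut) to 1.0 (fully open).
Only numpy, scipy, OpenCV 4.12 (cv2) and the standard library are available. Lean on these libraries where they do the work, as an engineer would, in place of code of your own. Each camera call takes 0.05 s, during which the arm holds its last target.

## Task

Book in the sample carrier: hang it by its handle over both prongs of the hook stand, keeping it upright and with its label facing out over the prongs' open ends, and let go of it. Then draw the hand scanner out of its leaning holder, turn it level and finish while still holding it raised and still, its window a hand's breadth in front of the middle of the hanging carrier's label and pointing squarely at it, without touching the carrier. Leave the stapler, the sanitiser bottle and the pen cup where they are.

Things in the scene. Friction and masses are not known exactly. Their poses are not given: they have to be found in the camera images.
- handle (a point): Centre of the carrier's rigid handle bar: a straight flat aluminium bar 14 mm thick (x), 10 mm high, 117 mm long (y), 145 mm above the tray's underside, on uprights 14 x 4 mm at its two ends (113 mm apart). The highest tube cap is 80 mm below the bar's centre. Axes are the carrier's: y along the bar, z up, -x towards the label side.
- label (a point): Centre of the outer face of the carrier's white label with black stripes, a plate 70 mm wide and 60 mm high, upright on the carrier's -x face, its top 16 mm above the tray's rim. It lies at (-35, 0, -109) mm from the handle bar's centre. Axes are the carrier's; the label looks along -x, at the start towards the robot's side of the desk.
- carrier: Sample carrier: open white tray 64 (x) x 110 (y) x 50 mm high with capped tubes under a tall handle, about 0.22 kg. Origin: centre of its underside; axes as for the handle. It starts standing on the desk, on the robot's left.
- hook: Hook stand, fixed: dark base 130 x 120 x 12 mm, post 16 mm thick, and at its top two flat level prongs 8 mm wide running 107 mm to the stand's -x, at y = -32 and +32 mm (56 mm free between), joined by a crossbar at the post. Their flat tops are 235 mm above the desk; the open ends (x -101 to -107) turn up 22 mm higher, to 257 mm. Origin: under the post, on the desk; z up.
- hook_rest (a point): Where the handle should rest: midway between the two prongs, level with their top faces (235 mm up), at x = -62 mm in the stand's frame. Hung there, the handle bar lies across both prongs, its centre 5 mm above this point, its length along the stand's y. Axes are the stand's.
- grip (a point): Spot to grasp the scanner: middle of its handle, 32 mm wide (y) and 28 mm thick (z), 115 mm behind the window. Axes are the scanner's: x along it to the window, z out of its button side. At the start x points 45 degrees below level, away from the robot's side: the head is down in the holder, the handle end up towards the robot; the handle's sides are bare here.
- window (a point): The scanner's window: middle of its flat front end, 80 mm from the scanner's middle along its x. Same axes; the window looks along +x.
- scanner: Black hand scanner, a straight wand 160 mm long, about 0.16 kg: handle 32 x 28 mm, from 80 mm behind to 30 mm ahead of the middle, and a thicker head 46 mm wide (y), 36 mm thick (z), 50 mm long at the window end. Origin: half-way along; axes as for the grip.
- holder: Grey scanner holder, fixed, base 130 x 100 x 10 mm. Its pocket leans 45 degrees, mouth up and towards the holder's -x, and takes the head 45 mm deep with 2 to 3 mm play; a 20 mm wide tongue supports the underside to 8 mm behind the scanner's middle. Drawn 60 mm or more straight back along its own -x the scanner is free. Origin: on the desk, 107 mm below the resting scanner's middle.
- pocket (a point): Bottom of the holder's pocket, where the middle of the scanner's window end rests, about 50 mm above the desk.
- stapler: Bystander: black desk stapler, 130 x 36 x 55 mm, lying on the desk. Origin: centre of its underside.
- sanitiser: Bystander: clear pump bottle, 66 mm in diameter, 186 mm high. Origin: centre of its underside.
- pencup: Bystander: dark metal cup with pens, 76 mm in diameter, 145 mm high with the pens. Origin: centre of its underside.
There are look-alikes about, which are no part of the job. Leave any purple or red look-alike of the holder alone.

How it is judged:
By the outcome, as a careful person would: the job done as asked, in the order asked, and still so for the second after the job is handed in, while the arm keeps its last pose, push and grip.
It also fails if it takes over 72 s, if anything falls off the work surface, if the arm or the gripper's body presses on something with over 40 N, if the wrist force passes 120 N, or if a joint passes its speed limit or range.

## Working session

There is one attempt and no reset: what is moved stays moved. The work goes in short steps, Python scripts to look and compute and a tool call to move; the robot and the scene stay as the last step left them, time stands still between calls to the robot, and variables do not carry over. Pictures are saved under pics/ and viewed, and the job is handed in when it is done.

Besides the shell and the picture viewer there is one more tool, called after "Call:" as name(argument=value, ...), one argument or row to a line, values as JSON. play_rows: Moves the arm, as the interface text tells. Its arguments: {"type":"object","properties":{"steps":{"type":"array"},"grip":{"type":"number"},"squeeze":{"type":"number"}},"required":["steps"]}

```bash
ls; mkdir -p pics
python3 - <<'E'
from rig import ctrl,cams
import cv2
print(ctrl.sense())
for n in ["side","top","wrist"]:
    print(n,cams.camera_info(n))
    cv2.imwrite(f"pics/{n}0.png",cams.capture(n)[:,:,::-1])
E
```

```text
pics
{'time_s': 0.0, 'joints': array([-1.35936669e+00,  3.13429069e-01,  1.49845431e+00, -3.50623289e-05,
        1.33100456e+00, -2.23405511e-01]), 'dq': array([-1.03213634e-03, -1.68368547e-04, -1.50970216e-03, -6.93676725e-05,
       -4.51921479e-04, -6.05115990e-04]), 'tau': array([-2.59785345e-03, -4.12266612e+01, -2.59745049e+01, -3.30396506e-04,
        4.21993987e-03,  4.40717798e-06]), 'eef_pos': array([ 221.08273301, -475.88547462,  230.73930639]), 'ee_rot': array([-4.48718353e-04,  8.42991066e-01, -5.37927173e-01, -4.67313188e-04]), 'force': array([-0.42561198,  0.38124542,  0.35808564]), 'wrist_torque': array([ 0.0058714 ,  0.06539962, -0.07282816]), 'grip_width': 0.9963849699447349}
side {'fx': 398.7453505554221, 'fy': 398.7453505554221, 'cx': 257.87044996993393, 'cy': 189.0509479500814, 'xyz': array([273.40743777, 902.01587117, 999.33179304]), 'attitude': array([-0.10832591, -0.04435403,  0.40602913,  0.90633248])}
top {'fx': 479.9759829987504, 'fy': 479.9759829987504, 'cx': 252.03625068860035, 'cy': 196.89938721213744, 'xyz': array([ 245.63637518,  -15.85667492, 1865.09925457]), 'attitude': array([-0.70402497, -0.04935971,  0.04899751,  0.70676142])}
wrist {'fx': 302.01716373767323, 'fy': 302.01716373767323, 'cx': 254.50911817671667, 'cy': 194.06463989447352, 'xyz': array([ 295.44164876, -440.76377448,  372.62956789]), 'attitude': array([ 0.8321649 , -0.13502092,  0.0864948 , -0.53083857])}
```

View pics/side0.png

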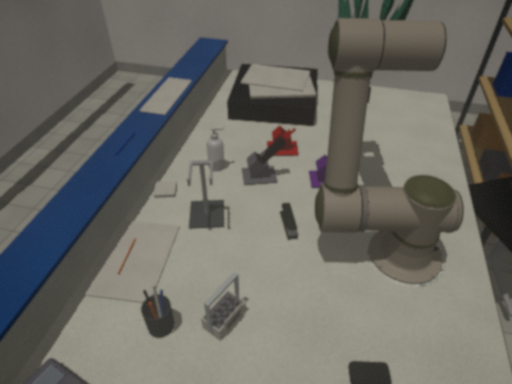

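View pics/top0.png

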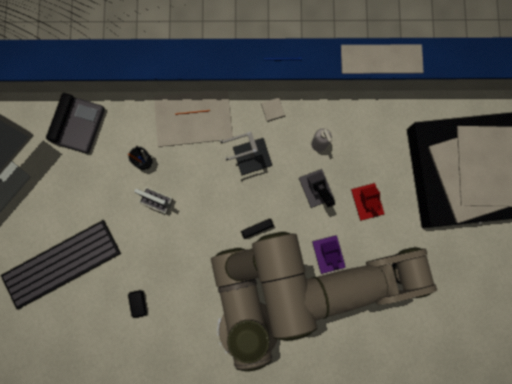

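View pics/wrist0.png

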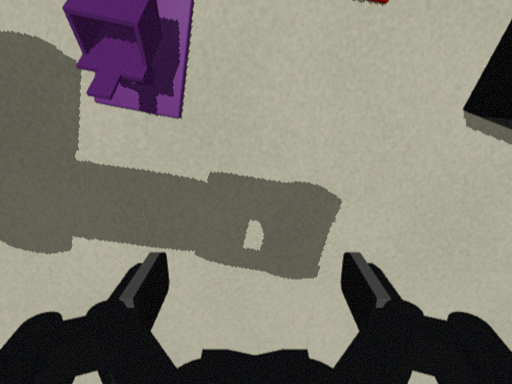

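```bash
cat > h.py <<'E'
import numpy as np, cv2
from scipy.spatial.transform import Rotation as R
from scipy.optimize import least_squares
from rig import ctrl,cams
def rot(q): q=np.asarray(q,float); return R.from_quat([q[1],q[2],q[3],q[0]])
def proj(ci,P):
    p=(np.atleast_2d(P)-ci['xyz'])@rot(ci['attitude']).as_matrix()
    return np.c_[ci['cx']+ci['fx']*p[:,0]/-p[:,2], ci['cy']-ci['fy']*p[:,1]/-p[:,2]]
def ray(ci,px):
    d=np.array([(px[0]-ci['cx'])/ci['fx'],-(px[1]-ci['cy'])/ci['fy'],-1.]); return rot(ci['attitude']).apply(d)
def onz(ci,px,z):
    d=ray(ci,px); return ci['xyz']+d*(z-ci['xyz'][2])/d[2]
def tri(obs):
    A=0;b=0
    for ci,px in obs:
        d=ray(ci,px);d/=np.linalg.norm(d);M=np.eye(3)-np.outer(d,d);A=A+M;b=b+M@ci['xyz']
    X=np.linalg.solve(A,b); return X,[np.linalg.norm(proj(ci,X)[0]-px) for ci,px in obs]
E
python3 - <<'E'
from h import *
np.set_printoptions(precision=1,suppress=True)
C={n:cams.camera_info(n) for n in("side","top")}
for t in ["handle","label","carrier","hook","hook_rest","grip","window","scanner","holder","pocket","stapler","sanitiser","pencup"]:
    o={}
    for n in C:
        r=cams.tip_of(n,t); o[n]=r
        print(t,n,[(np.round(x['pixel'],1).tolist(),round(x['p'],2)) for x in r[:4]])
    if o['side'] and o['top']: print('   ',*tri([(C[n],np.array(o[n][0]['pixel'])) for n in C]))
print(ctrl.sense()['time_s'])
E
```

```text
handle side [([219.2, 285.8], 0.81)]
handle top [([149.2, 195.3], 0.83)]
    [494.9 355.7 152.3] [np.float64(0.7965406093863686), np.float64(0.5527914009659324)]
label side [([234.3, 319.0], 0.91)]
label top [([148.9, 208.9], 0.8)]
    [455.2 377.6  48.6] [np.float64(0.13690824621015277), np.float64(0.09421082877965428)]
carrier side [([223.9, 321.1], 0.81)]
carrier top [([158.3, 197.7], 0.96), ([146.0, 162.4], 0.62)]
    [500.7 354.7 -16.7] [np.float64(2.4652906930631313), np.float64(1.7390308961729524)]
hook side [([207.3, 215.3], 0.69)]
hook top [([252.4, 155.9], 0.57), ([256.4, 227.4], 0.35)]
    [670.9 -17.9  -7.7] [np.float64(0.6235891809503007), np.float64(0.5501090228479117)]
hook_rest side [([200.4, 173.1], 0.61), ([223.6, 321.7], 0.28), ([160.9, 325.0], 0.22)]
hook_rest top [([234.8, 147.3], 0.74)]
    [648.6  43.9 238.1] [np.float64(0.26720558692984636), np.float64(0.22911192155640817)]
grip side [([271.2, 146.3], 0.6)]
grip top [([326.9, 201.1], 0.52), ([318.0, 145.1], 0.34)]
    [ 485.9 -286.8  131.6] [np.float64(3.736040507679752), np.float64(3.7978264728839806)]
window
[... 766 characters left out ...]
.7], 0.81), ([327.1, 199.6], 0.62)]
    [ 416.1 -463.1  -40. ] [np.float64(26.465575166363234), np.float64(28.25889506375966)]
stapler side [([288.4, 225.1], 0.87), ([225.1, 323.3], 0.61)]
stapler top [([259.8, 226.9], 0.78)]
    [386.6 -45.5 -13.6] [np.float64(1.0037904864138552), np.float64(0.8862874676696886)]
sanitiser side [([214.4, 165.4], 0.97), ([196.8, 174.6], 0.33)]
sanitiser top [([322.1, 145.7], 0.67), ([327.2, 199.0], 0.22)]
    [ 723.6 -295.2   -9.8] [np.float64(2.292462128647341), np.float64(2.3124071368687544)]
pencup side [([161.1, 325.4], 0.64)]
pencup top [([146.8, 159.7], 0.69)]
    [661.1 406.  -21.2] [np.float64(0.44305376931511986), np.float64(0.3038217877000254)]
1.45
```

Run:
```python
from h import *
np.set_printoptions(precision=3,suppress=True)
t=cv2.imread('pics/top0.png');s=cv2.imread('pics/side0.png')
a=cv2.resize(t[120:220,125:355],None,fx=3.4,fy=3.4,interpolation=cv2.INTER_CUBIC)
b=cv2.resize(s[120:345,120:310],None,fx=2.6,fy=2.6,interpolation=cv2.INTER_CUBIC)
cv2.imwrite('pics/za.png',a);cv2.imwrite('pics/zb.png',b)
q=ctrl.sense();print(rot(q['ee_rot']).as_matrix())
w=cams.camera_info('wrist'); T=rot(q['ee_rot'])
print('cam in tool',T.inv().apply(w['xyz']-q['eef_pos']),(T.inv()*rot(w['attitude'])).as_matrix())
```

```text
[[ 0.421 -0.907 -0.   ]
 [-0.907 -0.421 -0.   ]
 [-0.     0.    -1.   ]]
cam in tool [  -0.735  -82.296 -141.814] [[ 1.    -0.    -0.001]
 [-0.    -0.948 -0.317]
 [-0.001  0.317 -0.948]]
```

View pics/za.png

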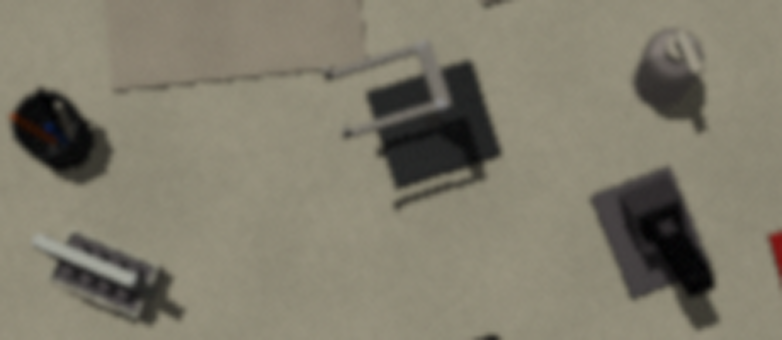

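View pics/zb.png

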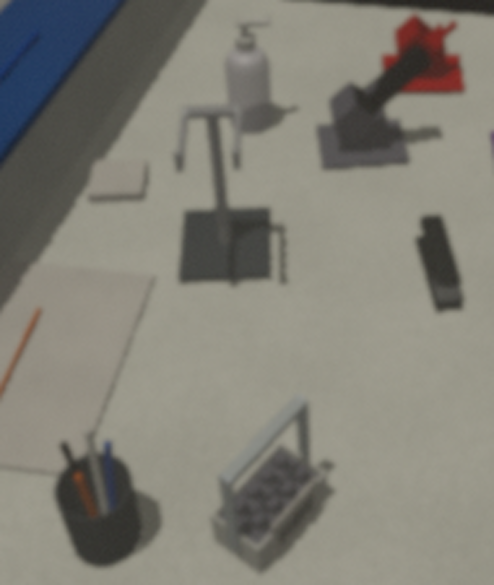

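```bash
cat >> h.py <<'E'
def yawR(deg,tilt=0,head=0):
    """tool down; tool x at yaw deg"""
    a=np.radians(deg);x=np.array([np.cos(a),np.sin(a),0]);z=np.array([0,0,-1.]);return R.from_matrix(np.c_[x,np.cross(z,x),z])
def plan(pos,Rt,n,start=None,ease=False):
    if start is None:
        s=ctrl.sense(); p0=s['eef_pos'];R0=rot(s['ee_rot'])
    else: p0,R0=start
    rv=(R0.inv()*Rt).as_rotvec()
    p=p0.copy();Rc=R0; rows=[]
    f=np.arange(1,n+1)/n
    if ease: f=f*f*(3-2*f)
    for k in f:
        pt=p0+(np.asarray(pos)-p0)*k; Rk=R0*R.from_rotvec(rv*k)
        d=np.round(Rc.inv().apply(pt-p)/750,4); w=np.round((Rc.inv()*Rk).as_rotvec()/np.radians(45),4)
        rows.append([d.tolist(),w.tolist()]); p=p+Rc.apply(d*750); Rc=Rc*R.from_rotvec(w*np.radians(45))
    mx=max(np.linalg.norm(r[0]) for r in rows)*750; mw=max(np.linalg.norm(r[1]) for r in rows)*45
    print('max mm %.1f deg %.1f'%(mx,mw)); print(str(rows).replace(' ',''))
    return p,Rc
E
python3 - <<'E'
from h import *
plan([490,340,290],yawR(-20.4),20)
C=cams.camera_info('top')
for n,px,z in [('tip-',(226.5,158.8),255),('tip+',(222,141.5),255),('c-',(255.3,150.6),235),('c+',(250.6,134.1),235),('h1',(135.9,190.6),150),('h2',(166.2,201.8),150)]: print(n,onz(C,px,z).round(1))
E
```

```text
max mm 43.1 deg 2.2
[[[-0.0418,-0.0392,-0.0039],[0.0,0.0,-0.0497]],[[-0.0402,-0.0408,-0.0039],[0.0,0.0,-0.0496]],[[-0.0387,-0.0423,-0.0039],[0.0,0.0,-0.0497]],[[-0.0369,-0.0438,-0.004],[0.0,0.0,-0.0496]],[[-0.0352,-0.0451,-0.0039],[0.0,0.0,-0.0497]],[[-0.0334,-0.0466,-0.0039],[0.0,0.0,-0.0496]],[[-0.0316,-0.0478,-0.0039],[0.0,0.0,-0.0497]],[[-0.0297,-0.049,-0.0039],[0.0,0.0,-0.0496]],[[-0.0277,-0.0501,-0.0039],[0.0,0.0,-0.0497]],[[-0.0258,-0.0511,-0.0039],[0.0,0.0,-0.0497]],[[-0.0238,-0.0522,-0.004],[0.0,0.0,-0.0496]],[[-0.0217,-0.053,-0.0039],[0.0,0.0,-0.0497]],[[-0.0196,-0.0538,-0.0039],[0.0,0.0,-0.0496]],[[-0.0176,-0.0545,-0.0039],[0.0,0.0,-0.0497]],[[-0.0153,-0.0552,-0.0039],[0.0,0.0,-0.0496]],[[-0.0133,-0.0558,-0.0039],[0.0,0.0,-0.0497]],[[-0.011,-0.0562,-0.0039],[0.0,0.0,-0.0496]],[[-0.0088,-0.0566,-0.004],[0.0,0.0,-0.0497]],[[-0.0066,-0.0569,-0.0039],[0.0,0.0,-0.0497]],[[-0.0044,-0.0571,-0.0039],[0.0,0.0,-0.0496]]]
tip- [603.4  71.5 255. ]
tip+ [664.3  87.2 255. ]
c- [636.5 -27.4 235. ]
c+ [695.6 -11.3 235. ]
h1 [510.6 404.4 150. ]
h2 [469.3 293.9 150. ]
```

```bash
cat >> h.py <<'E'
def simple(pos,Rt):
    """translation in current tool frame then rotation, in units; print total"""
    s=ctrl.sense(); R0=rot(s['ee_rot'])
    d=R0.inv().apply(np.asarray(pos)-s['eef_pos']); w=np.degrees((R0.inv()*Rt).as_rotvec())
    print('shift total units',(d/750).round(4),'mm',d.round(1),'turn total units',(w/45).round(3),'deg',w.round(2), 'min rows',np.linalg.norm(d)/50,np.linalg.norm(w)/8.59)
E
python3 - <<'E'
from h import *
simple([490,340,290],yawR(-20.4))
E
```

```text
shift total units [-0.836  -0.7835 -0.0783] mm [-627.  -587.6  -58.7] turn total units [ 0.     0.    -0.993] deg [  0.     0.   -44.69] min rows 17.22632073997425 5.202538816491953
```

Call:
play_rows(
  steps=[
    [[-0.0418,-0.0392,-0.0039],[0,0,0]],
    [[-0.0418,-0.0392,-0.0039],[0,0,0]],
    [[-0.0418,-0.0392,-0.0039],[0,0,0]],
    [[-0.0418,-0.0392,-0.0039],[0,0,0]],
    [[-0.0418,-0.0392,-0.0039],[0,0,0]],
    [[-0.0418,-0.0392,-0.0039],[0,0,0]],
    [[-0.0418,-0.0392,-0.0039],[0,0,0]],
    [[-0.0418,-0.0392,-0.0039],[0,0,0]],
    [[-0.0418,-0.0392,-0.0039],[0,0,0]],
    [[-0.0418,-0.0392,-0.0039],[0,0,0]],
    [[-0.0418,-0.0392,-0.0039],[0,0,0]],
    [[-0.0418,-0.0392,-0.0039],[0,0,0]],
    [[-0.0418,-0.0392,-0.0039],[0,0,0]],
    [[-0.0418,-0.0392,-0.0039],[0,0,0]],
    [[-0.0418,-0.0392,-0.0039],[0,0,0]],
    [[-0.0418,-0.0392,-0.0039],[0,0,0]],
    [[-0.0418,-0.0392,-0.0039],[0,0,0]],
    [[-0.0418,-0.0392,-0.0039],[0,0,0]],
    [[-0.0418,-0.0392,-0.0039],[0,0,0]],
    [[-0.0418,-0.0392,-0.0039],[0,0,0]],
  ],
)

```text
time_s: 3.45
eef_pos: [490.5, 342.0, 289.9]
ee_rot: [-0.0, 0.843, -0.538, 0.0]
force: [1.2, -0.3, -0.1]
grip_width: 1.002
```

Call:
play_rows(
  steps=[
    [[0,0,0],[0,0,-0.1655]],
    [[0,0,0],[0,0,-0.1655]],
    [[0,0,0],[0,0,-0.1655]],
    [[0,0,0],[0,0,-0.1655]],
    [[0,0,0],[0,0,-0.1655]],
    [[0,0,0],[0,0,-0.1655]],
    [[0,0,0],[0,0,0]],
  ],
)

```text
time_s: 4.15
eef_pos: [490.3, 340.2, 289.7]
ee_rot: [0.0, 0.984, -0.177, -0.0]
force: [-0.3, -0.6, -0.0]
grip_width: 0.998
```

Run:
```python
from h import *
np.set_printoptions(precision=3,suppress=True)
s=ctrl.sense();print(s['time_s'],s['joints'],s['eef_pos'],rot(s['ee_rot']).as_matrix()[:,0])
w=cams.camera_info('wrist');im=cams.capture('wrist')
cv2.imwrite('pics/w1.png',im[:,:,::-1]);
for t in ['handle','label']:
    r=cams.tip_of('wrist',t);print(t,[(x['pixel'],x['p']) for x in r[:3]])
    if t=='handle' and r: print(onz(w,r[0]['pixel'],150))
np.save('w1.npy',np.r_[w['xyz'],w['attitude']])
```

```text
4.15 [0.41  0.446 1.158 0.    1.538 0.765] [490.289 340.179 289.719] [ 0.938 -0.348 -0.   ]
handle [([250.3, 169.4], 0.61)]
[491.313 353.99  150.   ]
label [([222.5, 145.4], 0.85)]
```

View pics/w1.png

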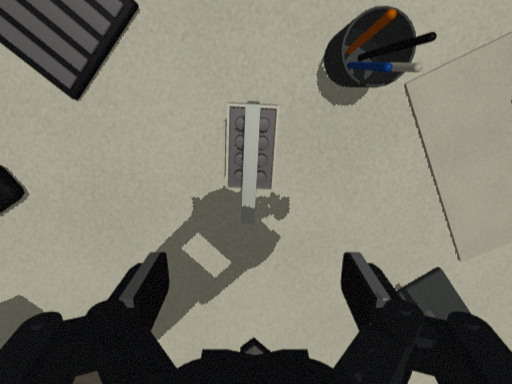

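Run:
```python
from h import *
np.set_printoptions(precision=2,suppress=True)
im=cv2.imread('pics/w1.png')
cv2.imwrite('pics/w1z.png',cv2.resize(im[90:240,200:310],None,fx=4,fy=4,interpolation=cv2.INTER_CUBIC))
a=np.load('w1.npy');w=dict(xyz=a[:3],attitude=a[3:],**{k:v for k,v in cams.camera_info('wrist').items() if k in('fx','fy','cx','cy')})
for p in [(253.2,104),(248.8,208)]: print(onz(w,p,150))
```

```text
[514.83 409.26 150.  ]
[476.01 317.48 150.  ]
```

View pics/w1z.png

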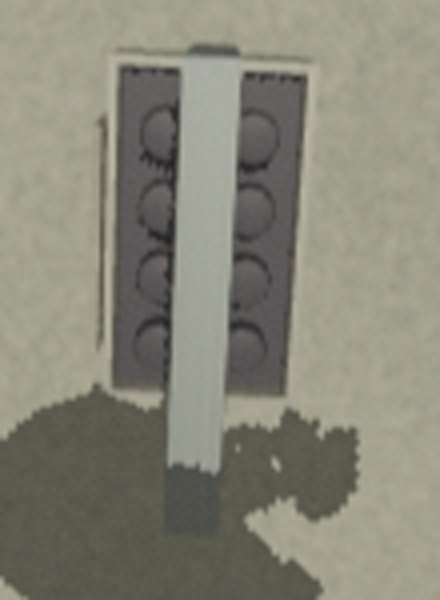

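Run:
```python
from h import *
np.set_printoptions(precision=2,suppress=True)
a=np.load('w1.npy');w=dict(xyz=a[:3],attitude=a[3:],**{k:v for k,v in cams.camera_info('wrist').items() if k in('fx','fy','cx','cy')})
A,B=[onz(w,p,150) for p in [(252.8,103.7),(247.6,223.7)]]
print(A,B,A-B,np.linalg.norm(A-B),(A+B)/2,np.degrees(np.arctan2(*(A-B)[1::-1])))
simple(list(((A+B)/2)[:2])+[200],yawR(np.degrees(np.arctan2(*(A-B)[1::-1]))-90))
```

```text
[514.59 409.62 150.  ] [468.83 301.92 150.  ] [ 45.75 107.71   0.  ] 117.02312957902694 [491.71 355.77 150.  ] 66.98474286284055
shift total units [-0.01 -0.02  0.12] mm [ -4.2 -15.1  89.8] turn total units [0.   0.   0.05] deg [0.   0.   2.43] min rows 1.8222564697035069 0.28327221972419225
```

Call:
play_rows(
  steps=[
    [[-0.0056,-0.0201,0],[0,0,0]],
    [[0,0,0],[0,0,0.054]],
    [[0,0,0.05],[0,0,0]],
    [[0,0,0.05],[0,0,0]],
    [[0,0,0.04],[0,0,0]],
    [[0,0,0.04],[0,0,0]],
    [[0,0,0.0383],[0,0,0]],
    [[0,0,0],[0,0,0]],
  ],
)

```text
time_s: 5.1
eef_pos: [490.0, 354.9, 122.5]
ee_rot: [0.002, 0.98, -0.199, -0.003]
force: [-0.6, 0.1, -0.4]
grip_width: 1.001
```

Run:
```python
from h import *
np.set_printoptions(precision=3,suppress=True)
s=ctrl.sense();print(s['time_s'],s['eef_pos'],rot(s['ee_rot']).as_matrix()[:,0],s['force'])
im=cams.capture('wrist')
cv2.imwrite('pics/w2.png',im[:,:,::-1])
```

```text
5.1 [489.956 354.934 122.457] [ 0.921 -0.39  -0.005] [-0.648  0.09  -0.404]
```

View pics/w2.png

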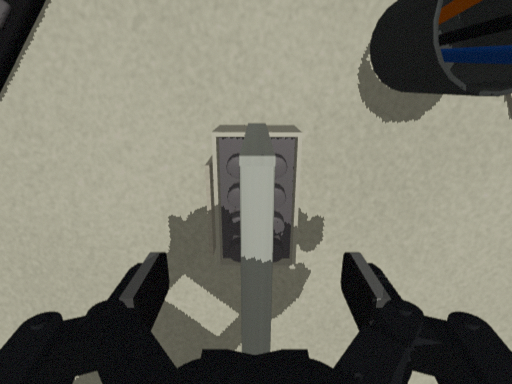

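Call:
play_rows(
  steps=[
    [[0,0,-0.003],[0,0,0]],
    [[0,0,0],[0,0,0]],
    [[0,0,0],[0,0,0]],
    [[0,0,0],[0,0,0]],
    [[0,0,0],[0,0,0]],
    [[0,0,0],[0,0,0]],
    [[0,0,0],[0,0,0]],
    [[0,0,0],[0,0,0]],
  ],
  grip=1,
  squeeze=50,
)

```text
time_s: 5.95
eef_pos: [491.7, 355.9, 128.8]
ee_rot: [-0.0, 0.98, -0.198, 0.0]
force: [-1.9, -1.2, 4.8]
grip_width: 0.151
```

Run:
```python
from h import *
np.set_printoptions(precision=3,suppress=True)
s=ctrl.sense();print(s['time_s'],s['eef_pos'],s['grip_width']*85,s['joints'],s['force'])
C=cams.camera_info('top')
# hook estimates
rest=np.array([646.5,39.3]);
simple([s['eef_pos'][0],s['eef_pos'][1],240],rot(s['ee_rot']))
```

```text
5.95 [491.724 355.882 128.795] 12.82082900838973 [0.434 0.581 1.37  0.    1.189 0.832] [-1.875 -1.162  4.757]
shift total units [ 0.    -0.    -0.148] mm [   0.    -0.1 -111.2] turn total units [0. 0. 0.] deg [0. 0. 0.] min rows 2.2241070706733344 0.0
```

Run:
```python
from h import *
np.set_printoptions(precision=1,suppress=True)
T=cams.camera_info('top');S=cams.camera_info('side')
# model fit: stand (x,y,heading of -x)
mod={'tm':(-104,-32,257),'tp':(-104,32,257),'cm':(0,-32,235),'cp':(0,32,235)}
def W(p,m):
    a=p[2]; ux=-np.array([np.cos(a),np.sin(a)]); uy=np.array([-ux[1],ux[0]])
    return np.r_[p[:2]+ux*m[0]+uy*m[1],m[2]]
# stand -x heading 107 => +x heading -73, +y heading 17
p0=[665,-20,np.radians(107)]
for k in mod: print(k,W(p0,mod[k]),proj(T,W(p0,mod[k])),proj(S,W(p0,mod[k])))
obs=[(T,'tm',(226.5,158.8)),(T,'tp',(222,141.5)),(T,'cm',(255.3,150.6)),(T,'cp',(250.6,134.1)),(S,'tp',(188.8,179)),(S,'tm',(211.2,178.5)),(S,'cp',(191.2,162.3)),(S,'cm',(210.4,163))]
for sub in (obs[:4],obs):
    f=lambda p:np.concatenate([proj(c,W(p,mod[k]))[0]-px for c,k,px in sub])
    r=least_squares(f,p0);print(r.x[:2],np.degrees(r.x[2]),r.fun, W(r.x,(-62,0,235)))
```

```text
tm [604.   70.1 257. ] [[226.9 158.5]] [[211.7 176.1]]
tp [665.2  88.8 257. ] [[221.5 141.1]] [[189.4 176.8]]
cm [634.4 -29.4 235. ] [[255.9 151.2]] [[212.9 160.1]]
cp [695.6 -10.6 235. ] [[250.4 134.1]] [[192.3 160.8]]
[665.2 -19.7] 107.38626698678341 [ 0.4 -0.2 -0.6 -0.3  0.5  0.5 -0.3 -0. ] [646.7  39.5 235. ]
[666.6 -15.5] 107.98668115308386 [-0.6 -0.3 -1.8 -0.3 -0.6  0.1 -1.6 -0.4  0.1 -1.2  0.  -1.7  0.1 -0.6
  1.6 -2.2] [647.5  43.5 235. ]
```

Call:
play_rows(
  steps=[
    [[0,0,-0.02],[0,0,0]],
    [[0,0,-0.04],[0,0,0]],
    [[0,0,-0.04],[0,0,0]],
    [[0,0,-0.04],[0,0,0]],
    [[0,0,-0.034],[0,0,0.05]],
    [[0,0,0],[0,0,0.12]],
    [[0,0,0],[0,0,0.15]],
    [[0,0,0],[0,0,0.15]],
    [[0,0,0],[0,0,0.15]],
    [[0,0,0],[0,0,0.15]],
    [[0,0,0],[0,0,0.15]],
    [[0,0,0],[0,0,0.12]],
    [[0,0,0],[0,0,0.065]],
    [[0,0,0],[0,0,0]],
  ],
)

```text
time_s: 7.35
eef_pos: [491.5, 355.6, 258.0]
ee_rot: [0.001, 0.806, -0.592, -0.0]
force: [-0.7, 0.1, -3.0]
grip_width: 0.153
```

Run:
```python
from h import *
np.set_printoptions(precision=3,suppress=True)
s=ctrl.sense();print(s['time_s'],s['eef_pos'],rot(s['ee_rot']).as_matrix()[:,0],s['grip_width']*85,s['joints'],s['force'])
simple([605.4,174.2,259],yawR(-72.7))
```

```text
7.35 [491.485 355.628 257.95 ] [ 0.299 -0.954  0.   ] 13.002650112471837 [ 0.434  0.483  1.183 -0.     1.477  1.7  ] [-0.728  0.129 -2.959]
shift total units [ 0.276 -0.072 -0.001] mm [207.2 -54.4  -1.1] turn total units [ 0.002 -0.     0.003] deg [ 0.09 -0.02  0.12] min rows 4.2845669656199235 0.017020276937766598
```

Call:
play_rows(
  steps=[
    [[0.02,-0.005,0],[0,0,0]],
    [[0.04,-0.01,0],[0,0,0]],
    [[0.05,-0.014,0],[0,0,0]],
    [[0.05,-0.014,0],[0,0,0]],
    [[0.05,-0.014,0],[0,0,0]],
    [[0.04,-0.01,0],[0,0,0]],
    [[0.026,-0.005,-0.001],[0,0,0]],
    [[0,0,0],[0,0,0]],
    [[0,0,0],[0,0,0]],
  ],
)

```text
time_s: 8.25
eef_pos: [605.0, 174.5, 259.4]
ee_rot: [-0.0, 0.806, -0.592, -0.0]
force: [-0.3, 0.7, -3.3]
grip_width: 0.151
```

Run:
```python
from h import *
np.set_printoptions(precision=3,suppress=True)
s=ctrl.sense();print(s['time_s'],s['eef_pos'],rot(s['ee_rot']).as_matrix()[:,0],s['grip_width']*85,s['force'])
for n in ('top','side','wrist'):
    im=cams.capture(n)[:,:,::-1]
    if n=='top': im=cv2.resize(im[110:220,180:300],None,fx=4,fy=4,interpolation=cv2.INTER_CUBIC)
    if n=='side': im=cv2.resize(im[110:310,140:320],None,fx=3,fy=3,interpolation=cv2.INTER_CUBIC)
    cv2.imwrite(f'pics/{n}3.png',im)
```

```text
8.25 [605.034 174.499 259.443] [ 0.3   -0.954 -0.001] 12.873376179225007 [-0.258  0.655 -3.258]
```

View pics/top3.png

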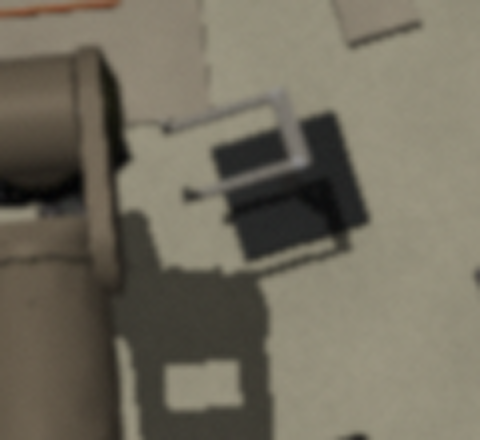

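View pics/side3.png

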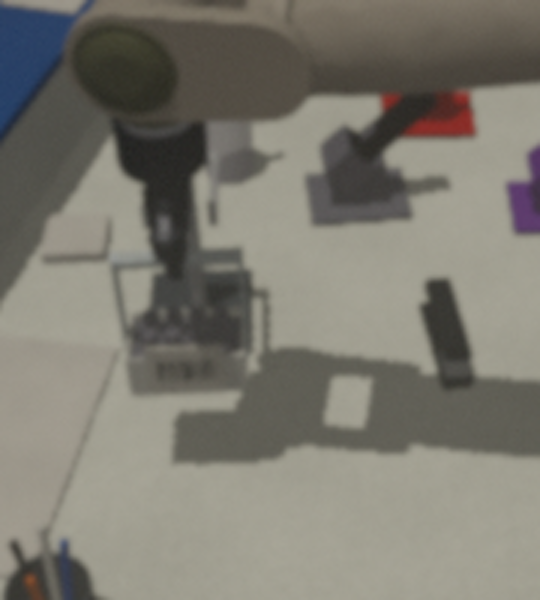

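View pics/wrist3.png

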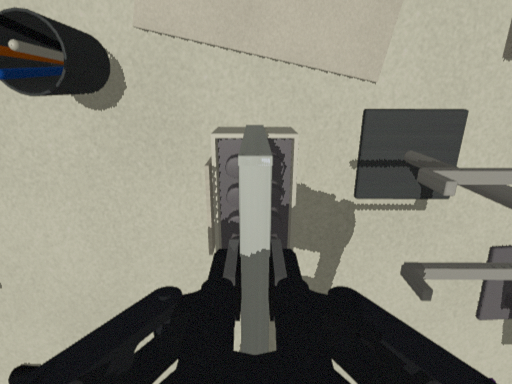

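Run:
```python
from h import *
np.set_printoptions(precision=1,suppress=True)
s=ctrl.sense();w=cams.camera_info('wrist');Ri=rot(s['ee_rot']).inv()
for p,z in [((505,177),235),((505,271),235),((460,176),235),((460,271),235),((437,181),257),((415,275),257)]:
    X=onz(w,p,z);print(p,X,Ri.apply(X-s['eef_pos']))
im=cv2.imread('pics/wrist3.png');cv2.imwrite('pics/w3z.png',cv2.resize(im[150:310,380:512],None,fx=4,fy=4,interpolation=cv2.INTER_CUBIC))
```

```text
(505, 177) [682.7  51.  235. ] [142.2 -36.9  24.7]
(505, 271) [628.7  16.9 235. ] [158.5  24.9  24.7]
(460, 176) [675.5  75.8 235. ] [116.4 -37.5  24.7]
(460, 271) [620.1  44.2 235. ] [129.9  24.9  24.7]
(437, 181) [670.7 102.  257. ] [ 90.  -40.8   2.7]
(415, 275) [618.6  87.4 257. ] [88.2 13.3  2.7]
```

View pics/w3z.png

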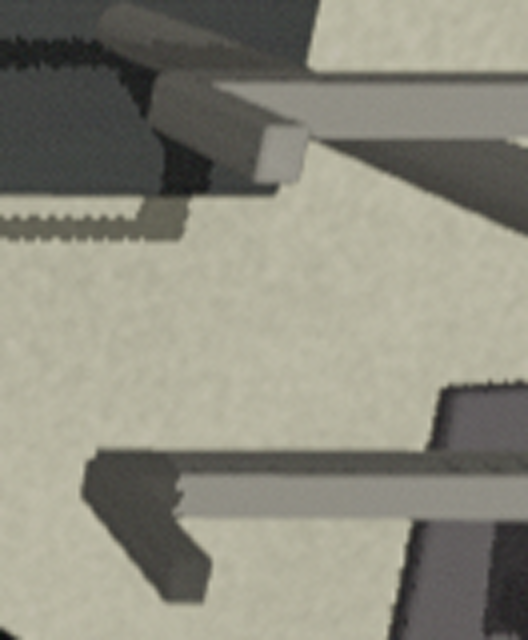

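Run:
```python
from h import *
np.set_printoptions(precision=1,suppress=True)
s=ctrl.sense();w=cams.camera_info('wrist');Ri=rot(s['ee_rot']).inv()
for p,z in [((505,177.2),235),((505,274),235),((460,177.2),235),((460,274),235),((450.5,188.7),257),((427.5,294.5),257)]:
    X=onz(w,p,z);print(p,X,Ri.apply(X-s['eef_pos']))
# bar near/far in wrist view: bar top z
print(proj(w,s['eef_pos']+Ri.inv().apply([[0,0,-21],[0,-58.5,-21]])))
```

```text
(505, 177.2) [682.6  50.9 235. ] [142.2 -36.8  24.7]
(505, 274) [626.8  15.7 235. ] [159.   27.1  24.7]
(460, 177.2) [674.9  75.4 235. ] [116.6 -36.8  24.7]
(460, 274) [618.1  43.  235. ] [130.3  27.1  24.7]
(450.5, 188.7) [669.2  93.6 257. ] [ 97.6 -36.8   2.7]
(427.5, 294.5) [609.1  74.7 257. ] [97.5 26.2  2.7]
[[256.1 279.3]
 [256.4 155. ]]
```

Call:
play_rows(
  steps=[
    [[0,-0.0065,0],[0,0,0]],
    [[0.01,0,0],[0,0,0]],
    [[0.02,0,0],[0,0,0]],
    [[0.025,0,0],[0,0,0]],
    [[0.025,0,0],[0,0,0]],
    [[0.025,0,0],[0,0,0]],
    [[0.025,0,0],[0,0,0]],
    [[0.025,0,0],[0,0,0]],
    [[0.02,0,0],[0,0,0]],
    [[0.011,0,0],[0,0,0]],
    [[0,0,0],[0,0,0]],
    [[0,0,0],[0,0,0]],
  ],
)

```text
time_s: 9.6
eef_pos: [651.6, 43.3, 259.6]
ee_rot: [-0.0, 0.806, -0.592, -0.0]
force: [-0.7, 0.5, -2.9]
grip_width: 0.151
```

Run:
```python
from h import *
np.set_printoptions(precision=3,suppress=True)
s=ctrl.sense();print(s['time_s'],s['eef_pos'],rot(s['ee_rot']).as_matrix()[:,0],s['grip_width']*85,s['force'])
for n in ('side','wrist'):
    im=cams.capture(n)[:,:,::-1]
    if n=='side': im=cv2.resize(im[110:310,140:320],None,fx=3,fy=3,interpolation=cv2.INTER_CUBIC)
    cv2.imwrite(f'pics/{n}4.png',im)
```

```text
9.6 [651.591  43.286 259.559] [ 0.3   -0.954 -0.   ] 12.877210829727549 [-0.7    0.473 -2.914]
```

View pics/side4.png

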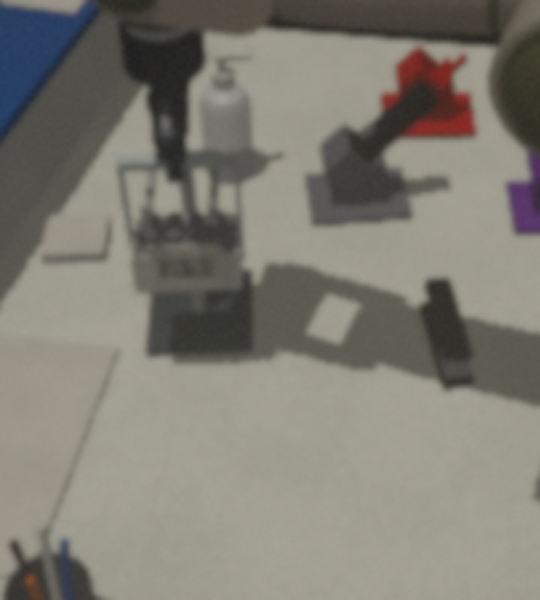

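View pics/wrist4.png

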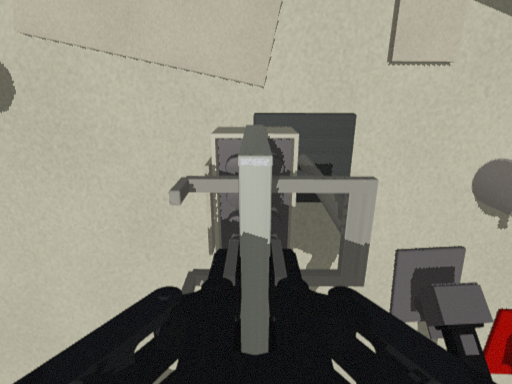

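Call:
play_rows(
  steps=[
    [[0,0,0.01],[0,0,0]],
    [[0,0,0.015],[0,0,0]],
    [[0,0,0.01],[0,0,0]],
    [[0,0,0.006],[0,0,0]],
    [[0,0,0.004],[0,0,0]],
    [[0,0,0.002],[0,0,0]],
    [[0,0,0],[0,0,0]],
  ],
)

```text
time_s: 10.4
eef_pos: [651.7, 42.8, 224.4]
ee_rot: [-0.0, 0.806, -0.592, 0.0]
force: [0.1, 1.3, -2.5]
grip_width: 0.151
```

Call:
play_rows(
  steps=[
    [[0,0,0.0012],[0,0,0]],
    [[0,0,0],[0,0,0]],
  ],
)

```text
time_s: 10.6
eef_pos: [651.8, 42.8, 223.8]
ee_rot: [-0.0, 0.806, -0.592, 0.0]
force: [0.0, 0.6, -0.9]
grip_width: 0.151
```

Call:
play_rows(
  steps=[
    [[0,0,0.0012],[0,0,0]],
    [[0,0,0],[0,0,0]],
  ],
)

```text
time_s: 10.8
eef_pos: [651.8, 42.8, 223.8]
ee_rot: [-0.0, 0.806, -0.592, 0.001]
force: [-1.8, -0.6, 5.7]
grip_width: 0.154
```

Call:
play_rows(
  steps=[
    [[0,0,-0.001],[0,0,0]],
    [[0,0,0],[0,0,0]],
    [[0,0,0],[0,0,0]],
    [[0,0,0],[0,0,0]],
    [[0,0,0],[0,0,0]],
  ],
  grip=0.55,
)

```text
time_s: 11.3
eef_pos: [651.7, 42.9, 223.1]
ee_rot: [0.0, 0.806, -0.592, -0.0]
force: [-0.3, 0.5, -0.2]
grip_width: 0.454
```

Run:
```python
from h import *
s=ctrl.sense();print(s['time_s'],s['eef_pos'],s['grip_width']*85,s['force'])
for n in ('wrist',):
    im=cams.capture(n)[:,:,::-1]
    cv2.imwrite(f'pics/{n}5.png',im)
```

```text
11.3 [651.65787816  42.86975269 223.12436664] 38.60961780881774 [-0.26000763  0.51273548 -0.21096652]
```

View pics/wrist5.png

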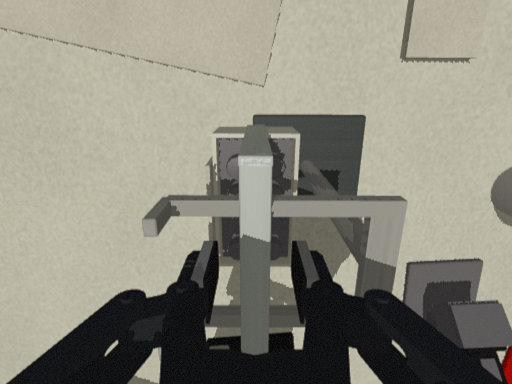

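Call:
play_rows(
  steps=[
    [[0,0,-0.01],[0,0,0]],
    [[0,0,-0.025],[0,0,0]],
    [[0,0,-0.04],[0,0,0]],
    [[0,0,-0.05],[0,0,0]],
    [[0,0,-0.05],[0,0,0]],
    [[0,0,0],[0,0,0]],
    [[0,0,0],[0,0,0]],
  ],
)

```text
time_s: 12.05
eef_pos: [651.7, 42.9, 355.2]
ee_rot: [-0.0, 0.806, -0.592, 0.001]
force: [0.2, -0.2, -0.8]
grip_width: 0.446
```

Run:
```python
from h import *
np.set_printoptions(precision=2,suppress=True)
s=ctrl.sense();w=cams.camera_info('wrist');print(s['time_s'],s['eef_pos'],s['joints'])
np.save('w6.npy',np.r_[w['xyz'],w['attitude']])
for n in ('wrist','side','top'):
    im=cams.capture(n)[:,:,::-1]
    cv2.imwrite(f'pics/{n}6.png',im)
    if n=='side': cv2.imwrite('pics/side6z.png',cv2.resize(im[110:260,150:310],None,fx=4,fy=4,interpolation=cv2.INTER_CUBIC))
C={n:cams.camera_info(n) for n in("side","top",'wrist')}
for t in ["handle","label","grip","window","scanner","holder"]:
    o={}
    for n in C:
        r=cams.tip_of(n,t); o[n]=r
        print(t,n,[(np.round(x['pixel'],1).tolist(),round(x['p'],2)) for x in r[:3]])
simple([430,-230,290],yawR(110))
```

```text
12.05 [651.73  42.87 355.23] [-0.11  0.59  0.77  0.    1.78  1.15]
handle side [([198.0, 172.8], 0.57)]
handle top [([328.1, 199.4], 0.65), ([234.4, 144.3], 0.47)]
handle wrist [([256.4, 190.4], 0.87)]
label side [([199.1, 207.8], 0.93), ([156.8, 324.9], 0.74)]
label top [([225.5, 156.7], 0.48)]
label wrist [([223.0, 159.7], 0.57)]
grip side [([273.6, 143.4], 0.63), ([216.3, 166.5], 0.28)]
grip top [([329.1, 201.4], 0.81), ([315.2, 180.6], 0.53)]
grip wrist [([432.7, 330.1], 0.79)]
window side [([253.6, 166.9], 0.61)]
window top [([313.1, 178.0], 0.61)]
window wrist []
scanner side [([268.5, 152.6], 0.85)]
scanner top [([324.1, 190.8], 0.64)]
scanner wrist [([422.3, 303.9], 0.64), ([295.5, 144.7], 0.31)]
holder side [([334.9, 175.2], 0.94), ([285.7, 148.6], 0.8), ([289.0, 224.0], 0.73)]
holder top [([369.6, 209.7], 0.83), ([317.6, 197.0], 0.82), ([328.7, 262.3], 0.71)]
holder wrist [([471.6, 313.7], 0.85), ([395.6, 267.5], 0.79), ([356.0, 372.0], 0.71)]
shift total units [0.26 0.39 0.09] mm [193.9 293.3  64.5] turn total units [ 0.   -0.    3.94] deg [  0.    -0.   177.44] min rows 7.148225798713471 20.656664846818963
```

View pics/side6z.png

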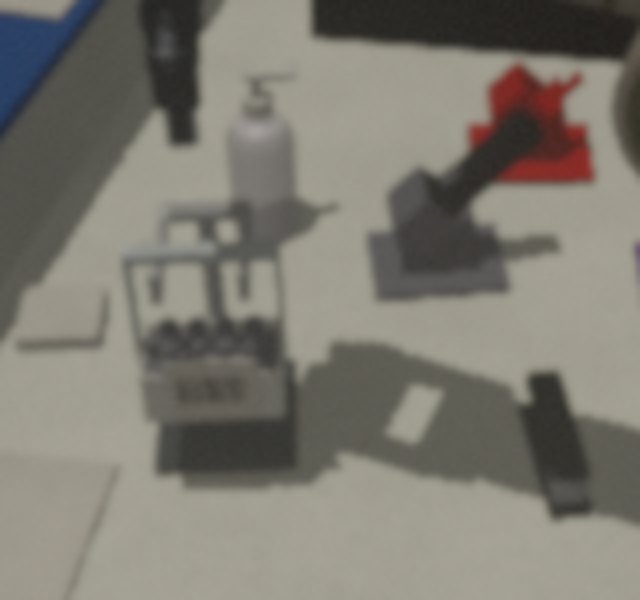

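View pics/wrist6.png

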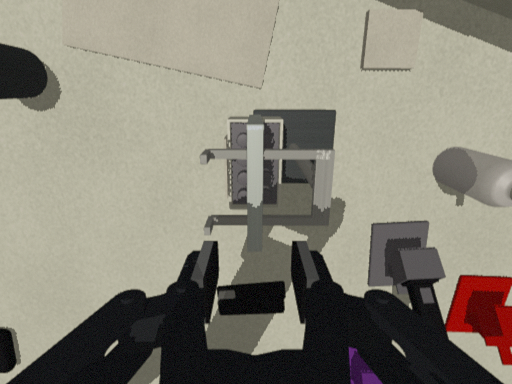

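Run:
```python
from h import *
simple([470,-290,320],yawR(110))
```

```text
shift total units [0.3508 0.3641 0.046 ] mm [263.1 273.1  34.5] turn total units [ 0.    -0.     3.943] deg [  0.    -0.   177.44] min rows 7.61528062936651 20.656664846818963
```

Call:
play_rows(
  steps=[
    [[0.0351,0.0364,0.0046],[0,0,0]],
    [[0.0351,0.0364,0.0046],[0,0,0]],
    [[0.0351,0.0364,0.0046],[0,0,0]],
    [[0.0351,0.0364,0.0046],[0,0,0]],
    [[0.0351,0.0364,0.0046],[0,0,0]],
    [[0.0351,0.0364,0.0046],[0,0,0]],
    [[0.0351,0.0364,0.0046],[0,0,0]],
    [[0.0351,0.0364,0.0046],[0,0,0]],
    [[0.0351,0.0364,0.0046],[0,0,0]],
    [[0.0351,0.0364,0.0046],[0,0,0]],
  ],
  grip=0,
)

```text
time_s: 14.1
eef_pos: [469.2, -291.3, 320.1]
ee_rot: [0.0, 0.806, -0.592, 0.0]
force: [-0.1, -0.9, 0.7]
grip_width: 1.001
```

Call:
play_rows(
  steps=[
    [[0,0,0],[0,0,-0.185]],
    [[0,0,0],[0,0,-0.185]],
    [[0,0,0],[0,0,-0.185]],
    [[0,0,0],[0,0,-0.185]],
    [[0,0,0],[0,0,-0.185]],
    [[0,0,0],[0,0,-0.185]],
    [[0,0,0],[0,0,-0.185]],
    [[0,0,0],[0,0,-0.185]],
    [[0,0,0],[0,0,-0.185]],
    [[0,0,0],[0,0,-0.185]],
    [[0,0,0],[0,0,-0.185]],
    [[0,0,0],[0,0,-0.185]],
    [[0,0,0],[0,0,-0.185]],
    [[0,0,0],[0,0,-0.185]],
    [[0,0,0],[0,0,-0.185]],
    [[0,0,0],[0,0,-0.185]],
    [[0,0,0],[0,0,-0.185]],
    [[0,0,0],[0,0,-0.185]],
    [[0,0,0],[0,0,-0.185]],
    [[0,0,0],[0,0,-0.185]],
  ],
)

```text
time_s: 16.1
eef_pos: [470.1, -290.1, 320.1]
ee_rot: [0.0, 0.68, 0.733, -0.0]
force: [-0.3, 0.3, 0.8]
grip_width: 1.003
```

```bash
cat > view.py <<'E'
import sys
from h import *
np.set_printoptions(precision=3,suppress=True)
k=sys.argv[1]
s=ctrl.sense();w=cams.camera_info('wrist');print(s['time_s'],s['eef_pos'],s['joints'],s['grip_width']*85);print(rot(s['ee_rot']).as_matrix())
np.save(f'w{k}.npy',np.r_[w['xyz'],w['attitude']])
cv2.imwrite(f'pics/wrist{k}.png',cams.capture('wrist')[:,:,::-1])
for t in sys.argv[2:]:
    r=cams.tip_of('wrist',t);print(t,[(np.round(x['pixel'],1).tolist(),round(x['p'],2)) for x in r[:3]])
E
python3 view.py 7 grip scanner window pocket
```

```text
16.1 [ 470.1   -290.132  320.109] [-0.765  0.331  1.245 -0.     1.566 -2.411] 85.28179671806645
[[-0.075  0.997  0.   ]
 [ 0.997  0.075 -0.   ]
 [-0.     0.    -1.   ]]
grip [([255.0, 185.8], 0.9)]
scanner [([258.0, 197.2], 0.92)]
window [([272.4, 219.4], 0.77), ([251.1, 285.7], 0.42)]
pocket [([272.1, 220.6], 0.8), ([132.5, 175.8], 0.8), ([397.5, 269.4], 0.74)]
```

View pics/wrist7.png

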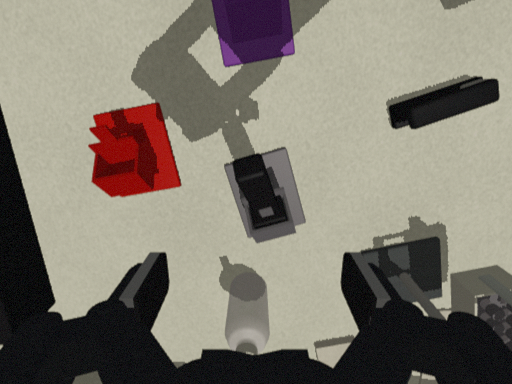

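Run:
```python
from h import *
im=cv2.imread('pics/wrist7.png');z=cv2.resize(im[135:255,205:325],None,fx=5,fy=5,interpolation=cv2.INTER_CUBIC)
z=np.clip(z.astype(float)*1.6,0,255).astype(np.uint8);cv2.imwrite('pics/w7z.png',z)
```

```text
(no output)
```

View pics/w7z.png

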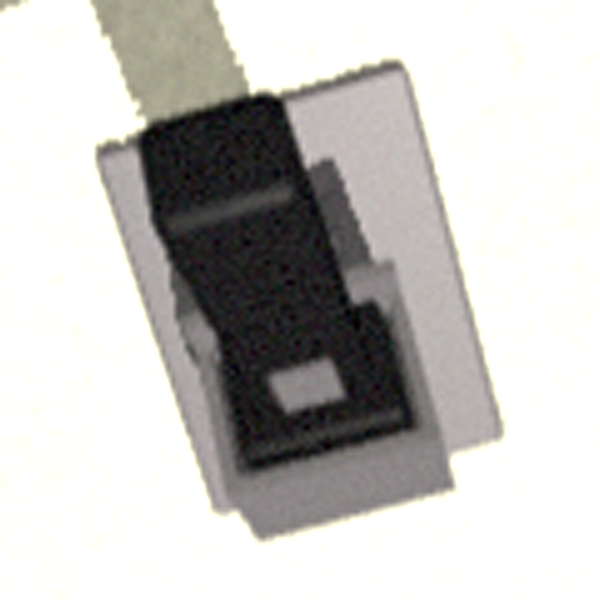

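```bash
cat > fs.py <<'E'
from h import *
np.set_printoptions(precision=2,suppress=True)
a=np.load('w7.npy');ci=cams.camera_info('wrist');w=dict(xyz=a[:3],attitude=a[3:],**{k:ci[k] for k in('fx','fy','cx','cy')})
o=lambda p:np.array([205+p[0]/5,135+p[1]/5])
obs=[((-80,16,-14),(280,97)),((-80,-16,-14),(143,128)),((-80,16,14),(294,186)),((-80,-16,14),(167,226)),((30,23,18),(370,302)),((30,-23,18),(218,338)),((80,23,18),(412,425)),((80,-23,18),(245,468))]
obs=[(np.array(m,float),o(p)) for m,p in obs]
def W(p,m):
    h=p[3];pt=p[4];c,s=np.cos(h),np.sin(h)
    x=np.array([c*np.cos(pt),s*np.cos(pt),-np.sin(pt)]);y=np.array([-s,c,0]);z=np.cross(x,y)
    return p[:3]+m@np.array([x,y,z])
def run(free):
    P=np.array([514,-277,107,np.radians(20),np.radians(45)])
    def f(v): q=P.copy();q[free]=v;return np.concatenate([proj(w,W(q,m))[0]-px for m,px in obs])
    r=least_squares(f,P[free],loss='soft_l1',f_scale=.5);q=P.copy();q[free]=r.x
    print(q[:3],np.degrees(q[3:]),'rms',np.sqrt(np.mean(f(r.x)**2)));print(f(r.x).reshape(-1,2).round(1).tolist());return q
for fr in ([0,1,3],[0,1,2,3],[0,1,2,3,4]):
    q=run(fr);print('grip',W(q,np.array([-35,0,0])),'window',W(q,np.array([80,0,0])))
for L in [((100,150),(215,510)),((408,65),(500,435))]:
    A,B=[onz(w,o(p),10) for p in L];print(A,B,np.degrees(np.arctan2(*(B-A)[1::-1])))
E
python3 fs.py
```

```text
[ 511.35 -279.39  107.  ] [17.92 45.  ] rms 7.907487271012794
[[0.0, -5.2], [-2.7, -4.1], [2.2, 0.0], [-3.9, -0.6], [4.1, 19.9], [0.1, 20.3], [-1.4, 7.9], [1.1, 6.1]]
grip [ 487.81 -287.01  131.75] window [ 565.18 -261.98   50.43]
[ 529.99 -277.81   36.66] [18.48 45.  ] rms 4.973326020677928
[[-1.6, -0.2], [1.4, -0.4], [-0.3, 0.6], [-0.1, -1.2], [-0.0, 13.4], [1.4, 13.0], [-5.4, 0.2], [1.5, -2.3]]
grip [ 506.52 -285.65   61.4 ] window [ 583.64 -259.88  -19.91]
[ 526.02 -278.76   48.41] [18.04 46.62] rms 5.002362739948295
[[-1.2, -0.3], [0.8, -0.4], [0.2, 1.6], [-0.6, -0.2], [-0.0, 13.5], [0.6, 13.1], [-5.7, -0.2], [0.6, -2.7]]
grip [ 503.16 -286.2    73.84] window [ 578.27 -261.74   -9.73]
[ 496.55 -332.62   10.  ] [ 615.42 -289.26   10.  ] 20.040070569751553
[ 463.56 -241.57   10.  ] [ 581.48 -198.59   10.  ] 20.021727198821477
```

```bash
cat >> fs.py <<'E'
print('----')
q=np.array([511.4,-279.4,107,np.radians(20),np.radians(45)])
for m in [(-80,16,14),(-80,-16,14),(-80,0,14),(-35,0,0),(0,0,0),(80,0,0),(30,23,18),(30,-23,18)]: print(m,W(q,np.array(m,float)),proj(w,W(q,np.array(m,float)))[0],((proj(w,W(q,np.array(m,float)))[0]-[205,135])*5))
# holder: base centre at heading 20
c=[onz(w,o(p),10) for p in [(100,150),(215,510),(408,65),(500,435)]];print('base centre',np.mean(c,0))
E
python3 fs.py | sed -n '/----/,$p'
```

```text
----
(-80, 16, 14) [ 462.07 -280.33  173.47] [264.19 172.14] [295.94 185.7 ]
(-80, -16, 14) [ 473.02 -310.4   173.47] [233.05 180.61] [140.24 228.07]
(-80, 0, 14) [ 467.55 -295.36  173.47] [248.55 176.4 ] [217.73 206.98]
(-35, 0, 0) [ 488.14 -287.86  131.75] [254.57 184.74] [247.86 248.69]
(0, 0, 0) [ 511.4 -279.4  107. ] [259.97 197.38] [274.83 311.92]
(80, 0, 0) [ 564.56 -260.05   50.43] [269.48 219.69] [322.41 423.45]
(30, 23, 18) [ 535.43 -246.18   98.51] [283.88 214.51] [394.41 397.57]
(30, -23, 18) [ 551.16 -289.4    98.51] [249.8  223.31] [224.02 441.55]
base centre [ 539.25 -265.51   10.  ]
```

```bash
cat >> h.py <<'E'
def tiltR(head,th):
    """scanner heading deg; tool z leans back by th deg (points towards -heading and down); x = scanner y (left of heading)"""
    h=np.radians(head);t=np.radians(th)
    x=np.array([-np.sin(h),np.cos(h),0]);z=np.array([-np.sin(t)*np.cos(h),-np.sin(t)*np.sin(h),-np.cos(t)])
    return R.from_matrix(np.c_[x,np.cross(z,x),z])
E
python3 - <<'E'
from h import *
Rt=tiltR(20,20);t=Rt.as_matrix()[:,2];g=np.array([487.5,-285.3,131.7])
print(Rt.as_matrix().round(3)); tcp=g+19*t;print(tcp)
simple(tcp-110*t,Rt)
print(np.degrees((tiltR(4.3,0).inv()*tiltR(20,0)).as_rotvec()),np.degrees((tiltR(20,0).inv()*tiltR(20,20)).as_rotvec()))
E
```

```text
[[-0.342  0.883 -0.321]
 [ 0.94   0.321 -0.117]
 [ 0.    -0.342 -0.94 ]]
[ 481.39351771 -287.52257779  113.84584021]
shift total units [0.0165 0.0634 0.1371] mm [ 12.4  47.5 102.9] turn total units [ 0.442 -0.063 -0.358] deg [ 19.87  -2.83 -16.09] min rows 2.2797264446174133 2.9948401603644363
[  0.    0.  -15.7] [ 2.00000000e+01 -1.59837990e-15 -1.27870392e-14]
```

Call:
play_rows(
  steps=[
    [[0.0041,0.0159,0.0343],[0,0,0]],
    [[0.0041,0.0159,0.0343],[0,0,0]],
    [[0.0041,0.0159,0.0343],[0,0,0]],
    [[0.0041,0.0159,0.0343],[0,0,0]],
    [[0,0,0],[0,0,-0.1745]],
    [[0,0,0],[0,0,-0.1745]],
    [[0,0,0],[0.148,0,0]],
    [[0,0,0],[0.148,0,0]],
    [[0,0,0],[0.148,0,0]],
    [[0,0,0],[0,0,0]],
    [[0,0,0],[0,0,0]],
  ],
)

```text
time_s: 17.45
eef_pos: [517.1, -274.4, 216.7]
ee_rot: [-0.099, 0.568, 0.805, -0.141]
force: [0.3, 0.4, 0.6]
grip_width: 0.995
```

```bash
python3 view.py 8 grip scanner
python3 - <<'E'
from h import *
Rt=tiltR(20,20);t=Rt.as_matrix()[:,2];g=np.array([487.5,-285.3,131.7])
simple(g+19*t,Rt)
print(proj(cams.camera_info('wrist'),[g,[510.8,-276.8,107]]))
E
```

```text
17.45 [ 517.093 -274.392  216.662] [-0.57   0.609  1.129 -0.272  1.62  -2.466] 84.58718260955665
[[-0.336  0.886 -0.32 ]
 [ 0.942  0.316 -0.114]
 [ 0.    -0.34  -0.941]]
grip [([251.3, 198.7], 0.58)]
scanner []
shift total units [0.     0.0004 0.1471] mm [  0.    0.3 110.3] turn total units [ 0.003 -0.002 -0.01 ] deg [ 0.14 -0.11 -0.43] min rows 2.206130401340287 0.054139973538433646
[[253.75044484 197.35251975]
 [254.08011974 225.36955059]]
```

View pics/wrist8.png

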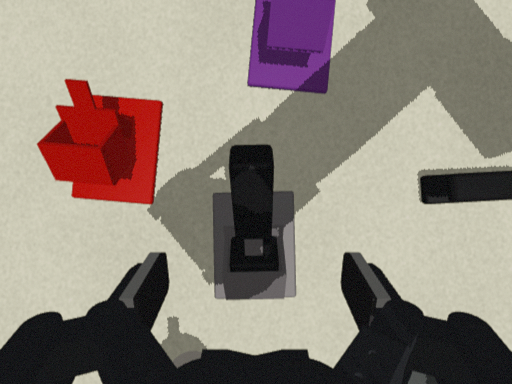

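Call:
play_rows(
  steps=[
    [[-0.002,0,0.03],[0,0,0]],
    [[0,0,0.04],[0,0,0]],
    [[0,0,0.035],[0,0,0]],
    [[0,0,0.025],[0,0,0]],
    [[0,0,0.0171],[0,0,0]],
    [[0,0,0],[0,0,0]],
    [[0,0,0],[0,0,0]],
  ],
)

```text
time_s: 18.3
eef_pos: [482.2, -289.0, 114.4]
ee_rot: [-0.099, 0.568, 0.805, -0.142]
force: [0.2, 0.0, 0.6]
grip_width: 1.005
```

```bash
python3 view.py 9 grip scanner; python3 -c "
from h import *
print(ctrl.sense()['force'])
cv2.imwrite('pics/s9.png',cv2.resize(cams.capture('side')[80:220,200:360,::-1],None,fx=4,fy=4,interpolation=cv2.INTER_CUBIC))"
```

```text
18.3 [ 482.185 -289.005  114.398] [-0.62   0.643  1.349 -0.29   1.362 -2.442] 85.42974535996592
[[-0.336  0.886 -0.32 ]
 [ 0.942  0.315 -0.115]
 [-0.001 -0.341 -0.94 ]]
grip [([256.2, 274.7], 0.75)]
scanner [([253.7, 312.1], 0.85)]
[0.00103512 0.3100923  0.14394347]
```

View pics/wrist9.png

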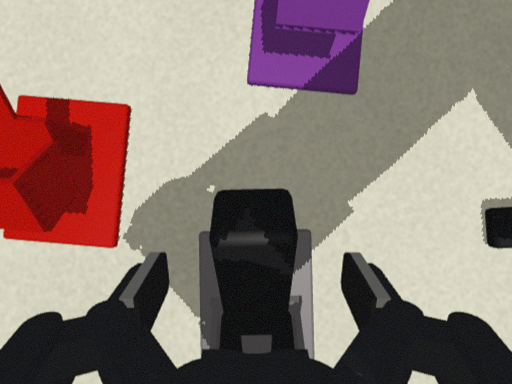

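View pics/s9.png

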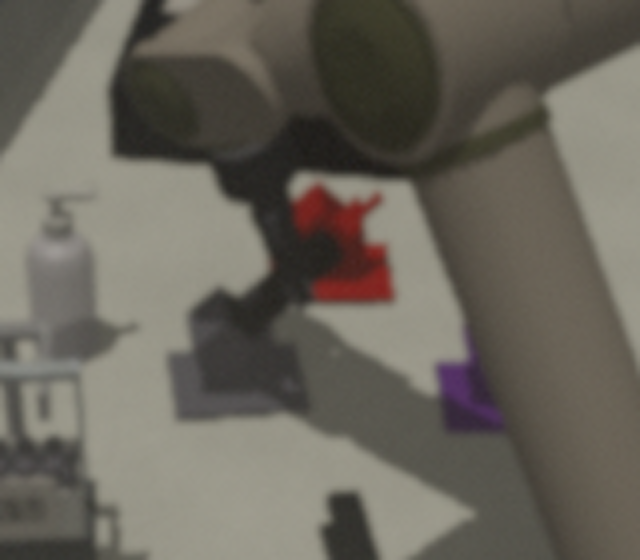

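Call:
play_rows(
  steps=[
    [[0,0,0],[0,0,0]],
    [[0,0,0],[0,0,0]],
    [[0,0,0],[0,0,0]],
    [[0,0,0],[0,0,0]],
    [[0,0,0],[0,0,0]],
    [[0,0,0],[0,0,0]],
    [[0,0,0],[0,0,0]],
  ],
  grip=1,
  squeeze=70,
)

```text
time_s: 19.2
eef_pos: [481.9, -288.7, 113.7]
ee_rot: [-0.1, 0.567, 0.805, -0.142]
force: [-0.4, 1.7, 4.8]
grip_width: 0.369
```

Run:
```python
from h import *
np.set_printoptions(precision=4,suppress=True)
s=ctrl.sense();print(s['time_s'],s['eef_pos'],s['grip_width']*85,s['force'],s['wrist_torque'])
h=np.radians(20);d=-np.array([np.cos(h)*.7071,np.sin(h)*.7071,-.7071])
print(rot(s['ee_rot']).inv().apply(d)*90/750, rot(s['ee_rot']).as_matrix())
```

```text
19.2 [ 481.9146 -288.6535  113.6964] 31.333460005816164 [-0.4494  1.6555  4.8064] [0.3095 0.0524 0.1111]
[-0.0005 -0.1087 -0.0508] [[-0.3363  0.8851 -0.3217]
 [ 0.9418  0.316  -0.115 ]
 [-0.0002 -0.3416 -0.9398]]
```

Call:
play_rows(
  steps=[
    [[0,-0.006,-0.0028],[0,0,0]],
    [[0,-0.009,-0.0042],[0,0,0]],
    [[0,-0.0116,-0.0054],[0,0,0]],
    [[0,-0.0116,-0.0054],[0,0,0]],
  ],
)

```text
time_s: 19.6
eef_pos: [460.3, -296.4, 136.3]
ee_rot: [-0.1, 0.567, 0.805, -0.142]
force: [3.5, 1.5, -0.9]
grip_width: 0.36
```

Call:
play_rows(
  steps=[
    [[0,-0.0116,-0.0054],[0,0,0]],
    [[0,-0.0116,-0.0054],[0,0,0]],
    [[0,-0.0116,-0.0054],[0,0,0]],
    [[0,-0.0116,-0.0054],[0,0,0]],
    [[0,-0.0116,-0.0054],[0,0,0]],
    [[0,-0.0116,-0.0054],[0,0,0]],
    [[0,-0.0116,-0.0054],[0,0,0]],
    [[0,0,0],[0,0,0]],
    [[0,0,0],[0,0,0]],
  ],
)

```text
time_s: 20.5
eef_pos: [415.7, -312.2, 183.1]
ee_rot: [-0.1, 0.567, 0.805, -0.142]
force: [-0.4, -0.6, -1.7]
grip_width: 0.368
```

```bash
python3 view.py 10 grip scanner window; python3 -c "
from h import *
s=ctrl.sense();print(s['force'])
cv2.imwrite('pics/s10.png',cv2.resize(cams.capture('side')[80:220,200:360,::-1],None,fx=4,fy=4,interpolation=cv2.INTER_CUBIC))
for t in ('window','scanner','grip'): print(cams.tip_of('side',t)[:2])"
```

```text
20.5 [ 415.711 -312.198  183.116] [-0.721  0.471  1.44  -0.307  1.414 -2.558] 31.26819541941604
[[-0.336  0.885 -0.322]
 [ 0.942  0.316 -0.115]
 [ 0.    -0.342 -0.94 ]]
grip [([255.2, 276.2], 0.78)]
scanner [([250.7, 311.0], 0.91)]
window []
[ 0.33912822 -0.6380934  -1.63354153]
[{'pixel': [272.8, 151.7], 'p': 0.59}, {'pixel': [288.5, 223.6], 'p': 0.28}]
[{'pixel': [287.9, 137.0], 'p': 0.58}]
[{'pixel': [293.0, 131.5], 'p': 0.73}, {'pixel': [202.0, 209.4], 'p': 0.66}]
```

View pics/wrist10.png

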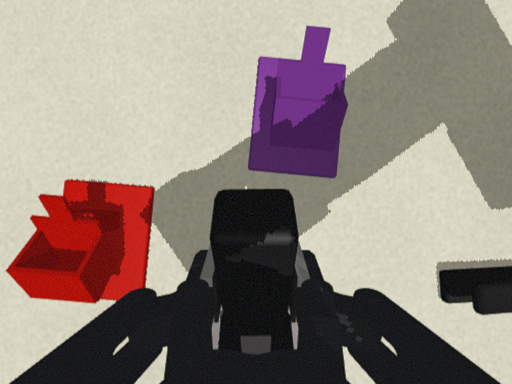

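View pics/s10.png

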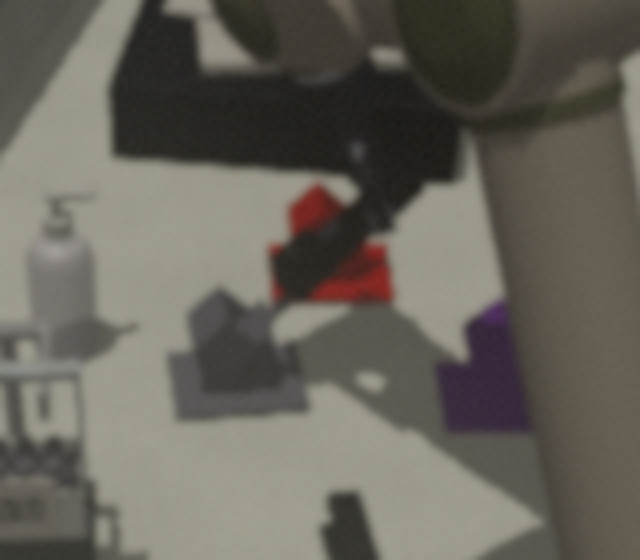

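Call:
play_rows(
  steps=[
    [[0,-0.0148,-0.0407],[0,0,0]],
    [[0,-0.0148,-0.0407],[0,0,0]],
    [[0,-0.0148,-0.0407],[0,0,0]],
    [[0,-0.0148,-0.0407],[0,0,0]],
    [[0,0,0],[-0.148,0,0]],
    [[0,0,0],[-0.148,0,0]],
    [[0,0,0],[-0.148,0,0]],
    [[0,0,0],[0,0,0.1]],
    [[0,0,0],[0,0,0.17]],
    [[0,0,0],[0,0,0.17]],
    [[0,0,0],[0,0,0.17]],
    [[0,0,0],[0,0,0.17]],
    [[0,0,0],[0,0,0.17]],
    [[0,0,0],[0,0,0.17]],
    [[0,0,0],[0,0,0.17]],
    [[0,0,0],[0,0,0.17]],
    [[0,0,0],[0,0,0.17]],
    [[0,0,0],[0,0,0.17]],
    [[0,0,0],[0,0,0.17]],
    [[0,0,0],[0,0,0.08]],
  ],
)

```text
time_s: 22.9
eef_pos: [415.9, -312.1, 313.0]
ee_rot: [-0.0, 0.989, 0.149, -0.0]
force: [0.7, -0.2, -1.6]
grip_width: 0.365
```

```bash
cat > fin.py <<'E'
from h import *
np.set_printoptions(precision=3,suppress=True)
a=np.load('w6.npy');ci=cams.camera_info('wrist');w=dict(xyz=a[:3],attitude=a[3:],**{k:ci[k] for k in('fx','fy','cx','cy')})
bar=np.array([651.8,42.8,240]);x=np.array([.2995,-.954,0]);n=-x;yy=np.array([.954,.2995,0])
print('bar ends pred',proj(w,[bar+[0,0,5]+58.5*yy,bar+[0,0,5]-58.5*yy,bar+[0,0,5]]))
label=bar+35*n+[0,0,-109];print('label',label)
H=np.degrees(np.arctan2(x[1],x[0]));Rf=tiltR(H,-25)
def tcp(stand): return label+(stand+115)*n+19*Rf.as_matrix()[:,2]
print('tcp90',tcp(90),'tcp190',tcp(190))
s=ctrl.sense();print(s['time_s'],s['eef_pos'],s['joints'],rot(s['ee_rot']).as_matrix())
E
python3 fin.py; python3 -c "
from fin import *
p=tcp(190);p[2]=310;simple(p,tiltR(H,0))"|tail -1
```

```text
bar ends pred [[255.39  123.939]
 [255.213 251.3  ]
 [255.296 192.051]]
label [641.317  76.19  131.   ]
tcp90 [582.325 264.099 113.78 ] tcp190 [552.375 359.499 113.78 ]
22.9 [ 415.927 -312.068  313.049] [-0.869  0.257  1.36  -0.     1.525 -1.168] [[ 0.956  0.295 -0.   ]
 [ 0.295 -0.956  0.   ]
 [-0.    -0.    -1.   ]]
shift total units [ 0.438 -0.802  0.004] mm [ 328.3 -601.5    3.2] turn total units [-0.     0.    -0.006] deg [-0.02  0.02 -0.29] min rows 13.705903737410251 0.03392138995598756
```

Call:
play_rows(
  steps=[
    [[0.0137,-0.0251,0],[0,0,0]],
    [[0.0274,-0.0501,0],[0,0,0]],
    [[0.0274,-0.0501,0],[0,0,0]],
    [[0.0274,-0.0501,0],[0,0,0]],
    [[0.0274,-0.0501,0],[0,0,0]],
    [[0.0274,-0.0501,0],[0,0,0]],
    [[0.0274,-0.0501,0],[0,0,0]],
    [[0.0274,-0.0501,0],[0,0,0]],
    [[0.0274,-0.0501,0],[0,0,0]],
    [[0.0274,-0.0501,0],[0,0,0]],
    [[0.0274,-0.0501,0],[0,0,0]],
    [[0.0274,-0.0501,0],[0,0,0]],
    [[0.0274,-0.0501,0],[0,0,0]],
    [[0.0274,-0.0501,0],[0,0,0]],
    [[0.0274,-0.0501,0],[0,0,0]],
    [[0.0274,-0.0501,0],[0,0,0]],
    [[0.0137,-0.0251,0],[0,0,0]],
    [[0,0,0],[0,0,0]],
  ],
)

```text
time_s: 24.7
eef_pos: [549.6, 362.5, 311.7]
ee_rot: [0.0, 0.988, 0.153, -0.001]
force: [-0.9, -0.2, -1.8]
grip_width: 0.363
```

```bash
python3 -c "
from fin import *
p=tcp(190);simple(p,tiltR(H,0))"|tail -2
```

```text
[-0.002 -0.    -1.   ]]
shift total units [0.003 0.005 0.264] mm [  2.    3.7 197.9] turn total units [-0.     0.002  0.003] deg [-0.01  0.09  0.15] min rows 3.9588194531750656 0.020457763460685723
```

Call:
play_rows(
  steps=[
    [[0.0027,0.005,0],[0,0,0]],
    [[0,0,0],[-0.1389,0,0]],
    [[0,0,0],[-0.1389,0,0]],
    [[0,0,0],[-0.1389,0,0]],
    [[0,0,0],[-0.1389,0,0]],
    [[0,0,0],[0,0,0]],
    [[0,0,0],[0,0,0]],
  ],
)

```text
time_s: 25.4
eef_pos: [553.3, 356.3, 313.2]
ee_rot: [0.213, 0.965, 0.147, 0.032]
force: [0.4, 1.0, -1.7]
grip_width: 0.366
```

```bash
python3 -c "
from fin import *
p=tcp(190);simple(p,Rf)"|tail -4; python3 -c "
from h import *
im=cams.capture('side')[:,:,::-1]
cv2.imwrite('pics/s11.png',cv2.resize(im[100:350,100:360],None,fx=3,fy=2.4*1.25,interpolation=cv2.INTER_CUBIC)[:600])
cv2.imwrite('pics/t11.png',cams.capture('top')[:,:,::-1])
cv2.imwrite('pics/w11.png',cams.capture('wrist')[:,:,::-1])
"
```

```text
25.4 [553.285 356.287 313.247] [ 0.553  0.708  0.74  -0.43   1.787  0.176] [[ 0.954  0.271  0.125]
 [ 0.298 -0.866 -0.401]
 [-0.     0.42  -0.907]]
shift total units [ 0.    -0.116  0.239] mm [  0.1 -86.9 179.6] turn total units [-0.003  0.001 -0.001] deg [-0.15  0.04 -0.06] min rows 3.9899044801889376 0.019168971582649214
```

View pics/s11.png

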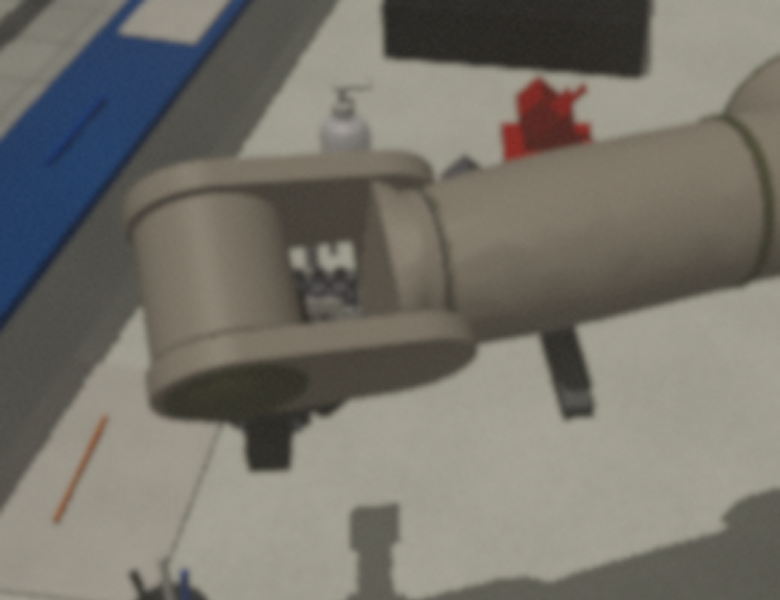

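View pics/w11.png

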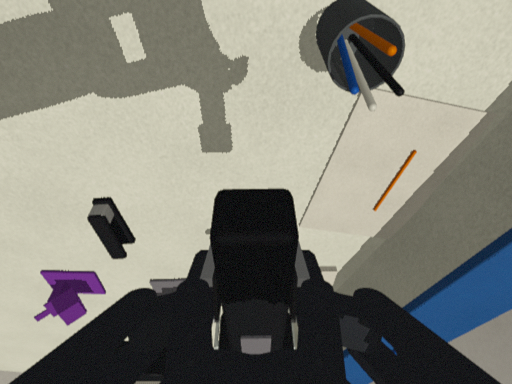

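Call:
play_rows(
  steps=[
    [[0,-0.0193,0.0399],[0,0,0]],
    [[0,-0.0193,0.0399],[0,0,0]],
    [[0,-0.0193,0.0399],[0,0,0]],
    [[0,-0.0193,0.0399],[0,0,0]],
    [[0,-0.0193,0.0399],[0,0,0]],
    [[0,-0.0193,0.0399],[0,0,0]],
    [[0,0,0],[0,0,0]],
    [[0,0,0],[0,0,0]],
  ],
)

```text
time_s: 26.35
eef_pos: [552.9, 359.2, 115.1]
ee_rot: [0.214, 0.965, 0.147, 0.033]
force: [-0.5, -0.7, -1.9]
grip_width: 0.366
```

```bash
python3 -c "
from fin import *
p=tcp(190);simple(p,Rf)"|tail -4; python3 -c "
from h import *
im=cams.capture('side')[:,:,::-1]
cv2.imwrite('pics/s12.png',cv2.resize(im[100:350,100:360],None,fx=3,fy=3,interpolation=cv2.INTER_CUBIC)[:600])
im=cams.capture('top')[:,:,::-1]
cv2.imwrite('pics/t12.png',cv2.resize(im[100:250,100:300],None,fx=4,fy=4,interpolation=cv2.INTER_CUBIC)[:600])
for n in('side','top'):
  for t in ('window','scanner','label','handle','grip'): print(n,t,cams.tip_of(n,t)[:2])"
```

```text
26.35 [552.865 359.249 115.105] [ 0.558  0.813  1.063 -0.428  1.399  0.358] [[ 0.955  0.27   0.127]
 [ 0.298 -0.865 -0.403]
 [ 0.001  0.422 -0.907]]
shift total units [-0.001 -0.001  0.001] mm [-0.4 -0.9  1. ] turn total units [-0.001 -0.    -0.002] deg [-0.03 -0.02 -0.11] min rows 0.028696322670401765 0.013366148195543147
side window [{'pixel': [200.8, 256.0], 'p': 0.43}]
side scanner []
side label [{'pixel': [201.9, 210.4], 'p': 0.82}]
side handle [{'pixel': [197.2, 172.4], 'p': 0.65}]
side grip [{'pixel': [198.0, 169.6], 'p': 0.15}]
top window [{'pixel': [173.6, 169.9], 'p': 0.94}]
top scanner [{'pixel': [154.7, 176.7], 'p': 0.83}]
top label [{'pixel': [225.8, 154.5], 'p': 0.95}]
top handle [{'pixel': [234.6, 145.0], 'p': 0.79}]
top grip [{'pixel': [146.8, 183.8], 'p': 0.86}, {'pixel': [318.8, 198.4], 'p': 0.52}]
```

View pics/s12.png

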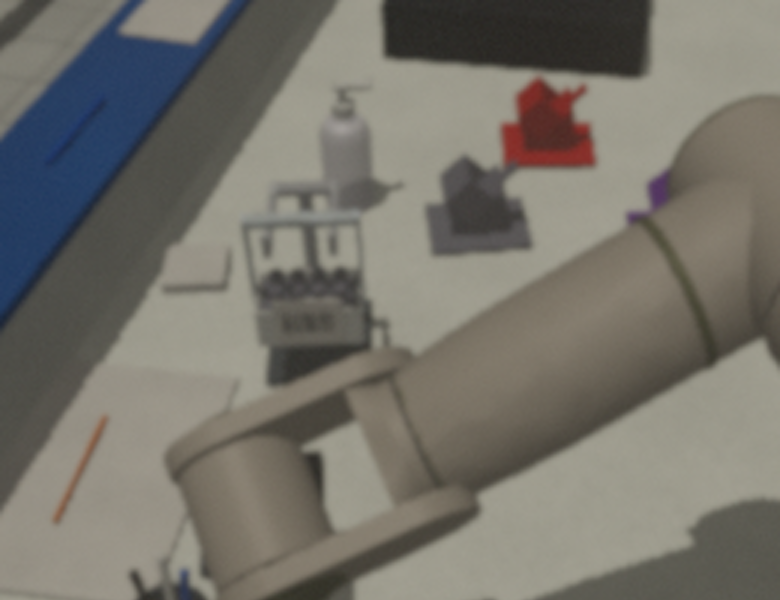

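View pics/t12.png

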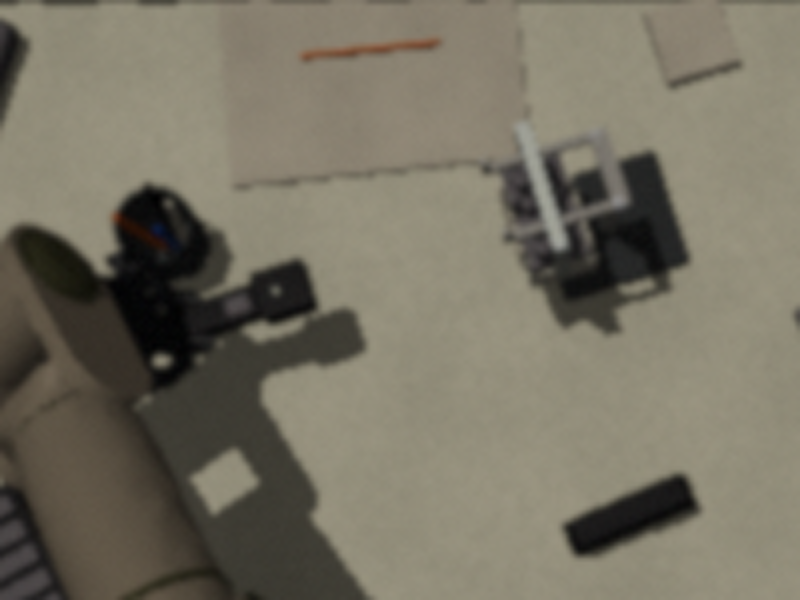

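```bash
cat > chk.py <<'E'
from h import *
np.set_printoptions(precision=1,suppress=True)
s=ctrl.sense();Rt=rot(s['ee_rot']).as_matrix()
T=cams.camera_info('top')
xs=Rt@np.array([0,np.cos(np.radians(25)),np.sin(np.radians(25))]);ys=Rt[:,0];zs=np.cross(xs,ys)
g=s['eef_pos']-19*Rt[:,2]
f=lambda a,b,c:g+(a+35)*xs+b*ys+c*zs
print('xs',xs.round(3),'g',g)
for nme,m in dict(window=(80,0,0),frontL=(80,23,18),frontR=(80,-23,18),rearL=(30,23,18),rearR=(30,-23,18),mid=(0,0,0),grip=(-35,0,0)).items():
    p=proj(T,f(*m))[0];print(nme,f(*m),p,(p-100)*4)
label=np.array([641.3,76.2,131])
yy=np.array([.954,.2995,0]);n=np.array([-.2995,.954,0])
for nme,P in dict(label=label,labTopL=label+35*yy+[0,0,30],labTopR=label-35*yy+[0,0,30],barA=label-35*n+[0,0,114]+58.5*yy,barB=label-35*n+[0,0,114]-58.5*yy).items():
    p=proj(T,P)[0];print(nme,P,p,(p-100)*4, proj(cams.camera_info('side'),P))
print('standoff',(f(80,0,0)-label)@n,'lat',(f(80,0,0)-label)@yy,'dz',f(80,0,0)[2]-131)
E
python3 chk.py
python3 - <<'E'
import cv2
im=cv2.imread('pics/t12.png');cv2.imwrite('pics/t12z.png',cv2.resize(im[230:360,180:340],None,fx=4.5,fy=4.5,interpolation=cv2.INTER_CUBIC))
E
```

```text
xs [ 0.3 -1.  -0. ] g [549.8 367.3 131. ]
window [584.2 257.6 131. ] [177.7 171.4] [310.6 285.8]
frontL [606.1 264.5 149. ] [175.1 164.6] [300.5 258.3]
frontR [562.2 250.7 149. ] [178.7 176.4] [314.7 305.7]
rearL [591.2 312.2 149. ] [161.9 168.7] [247.7 274.7]
rearR [547.3 298.4 149. ] [165.5 180.5] [261.8 322.1]
mid [560.3 333.9 131. ] [156.7 177.9] [227.  311.7]
grip [549.8 367.3 131. ] [147.6 180.8] [190.2 323.1]
label [641.3  76.2 131. ] [227.1 156. ] [508.2 224.2] [[202.4 206.5]]
labTopL [674.7  86.7 161. ] [223.8 145.2] [495.1 181. ] [[190.1 200. ]]
labTopR [607.9  65.7 161. ] [229.5 163.2] [518.  252.8] [[213.1 199. ]]
barA [707.6  60.3 245. ] [230.  130.1] [519.9 120.2] [[179.8 171.7]]
barB [596.   25.3 245. ] [240.1 161.5] [560.3 245.9] [[219.2 170.2]]
standoff 190.16998988260434 lat -0.15318511432645493 dz 0.014620448311774226
```

View pics/t12z.png

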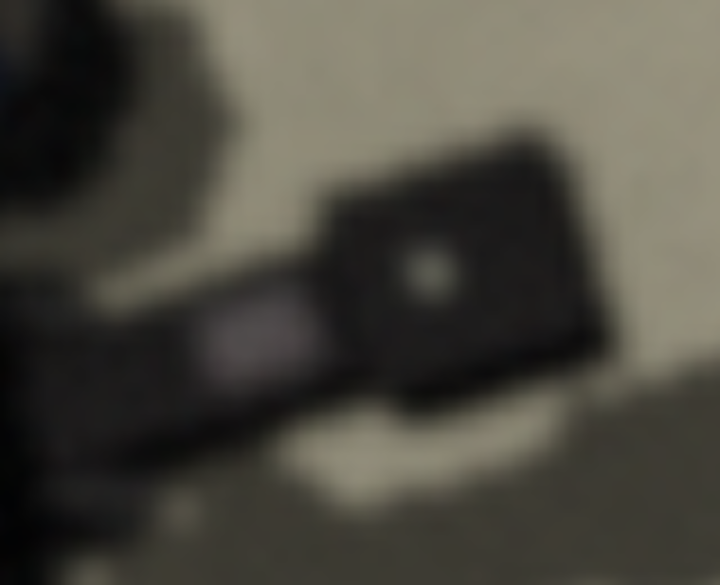

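Call:
play_rows(
  steps=[
    [[0,0.008,0.0037],[0,0,0]],
    [[0,0.015,0.007],[0,0,0]],
    [[0,0.018,0.0084],[0,0,0]],
    [[0,0.018,0.0084],[0,0,0]],
    [[0,0.018,0.0084],[0,0,0]],
    [[0,0.018,0.0084],[0,0,0]],
    [[0,0.015,0.007],[0,0,0]],
    [[0,0.0108,0.0051],[0,0,0]],
    [[0,0,0],[0,0,0]],
    [[0,0,0],[0,0,0]],
    [[0,0,0],[0,0,0]],
  ],
)

```text
time_s: 28.05
eef_pos: [581.9, 264.8, 113.6]
ee_rot: [0.214, 0.965, 0.148, 0.033]
force: [-1.3, 0.6, -1.7]
grip_width: 0.369
```

```bash
python3 chk.py; python3 -c "
from h import *
print(ctrl.sense()['joints'],ctrl.sense()['time_s'],ctrl.sense()['force'])
for n,c in (('side',(100,330,100,350)),('top',(110,240,130,300))):
  im=cams.capture(n)[:,:,::-1]
  cv2.imwrite(f'pics/{n}13.png',cv2.resize(im[c[0]:c[1],c[2]:c[3]],None,fx=3 if n=='side' else 4.5,fy=2.6 if n=='side' else 4.5,interpolation=cv2.INTER_CUBIC))
cv2.imwrite('pics/wrist13.png',cams.capture('wrist')[:,:,::-1])
"
```

```text
xs [ 0.3 -1.  -0. ] g [579.5 272.5 130.9]
window [614.  162.8 130.9] [203.5 163.4] [414.2 253.6]
frontL [635.9 169.7 148.9] [201.2 156.5] [404.9 226. ]
frontR [592.  155.9 148.9] [204.9 168.3] [419.5 273.1]
rearL [620.9 217.4 148.9] [188.1 160.6] [352.4 242.3]
rearR [577.1 203.6 148.9] [191.7 172.4] [366.9 289.5]
mid [590.  239.1 130.9] [182.7 169.9] [330.9 279.5]
grip [579.5 272.5 130.9] [173.6 172.7] [294.4 290.8]
label [641.3  76.2 131. ] [227.1 156. ] [508.2 224.2] [[202.4 206.5]]
labTopL [674.7  86.7 161. ] [223.8 145.2] [495.1 181. ] [[190.1 200. ]]
labTopR [607.9  65.7 161. ] [229.5 163.2] [518.  252.8] [[213.1 199. ]]
barA [707.6  60.3 245. ] [230.  130.1] [519.9 120.2] [[179.8 171.7]]
barB [596.   25.3 245. ] [240.1 161.5] [560.3 245.9] [[219.2 170.2]]
standoff 90.76160209661765 lat -0.13289175137593826 dz -0.1476028218850729
[ 0.41288236  0.73714513  1.20678254 -0.45403235  1.27881658  0.25917659] 28.05 [-1.3081397   0.61831212 -1.66001519]
```

View pics/top13.png

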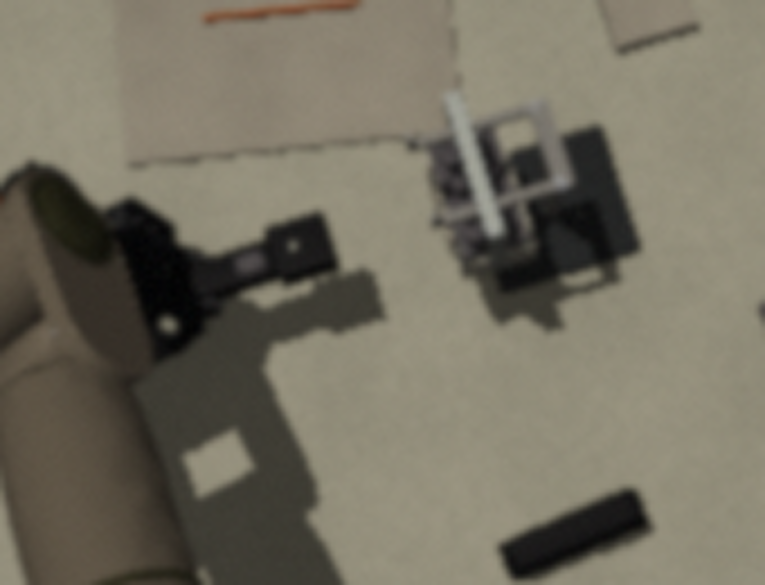

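View pics/side13.png

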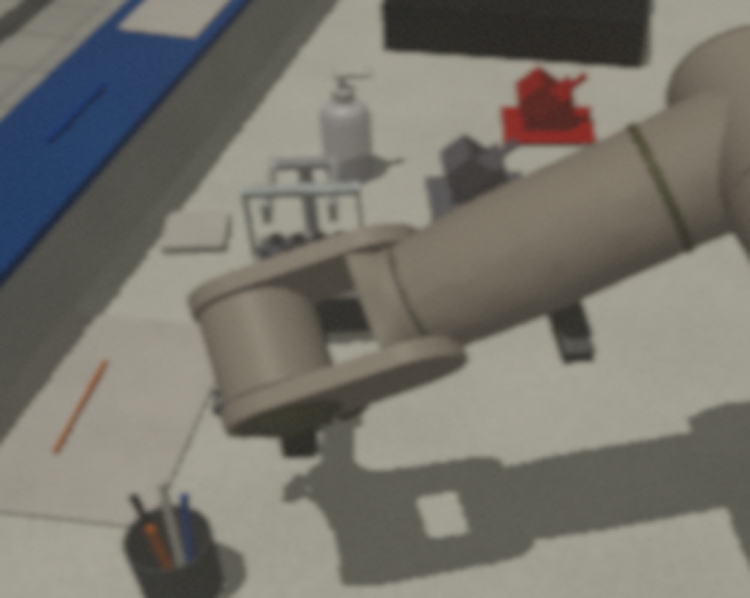

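View pics/wrist13.png

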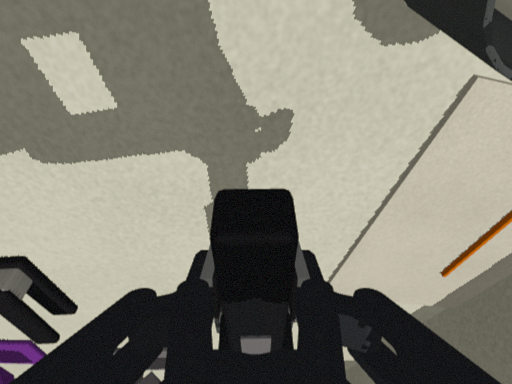

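```bash
python3 -c "
from h import *
s=ctrl.sense();print(abs(s['dq']).max(),s['time_s'],s['grip_width'])
print(ctrl.finish_job())"
```

```text
0.0018664973444676243 28.2 0.3625687240044461
the job is handed in; nothing more can be done
None
```

I hung the carrier by its handle over both prongs, upright with the label facing out over the open ends, and let go of it. I then drew the scanner out of the grey holder, levelled it and handed the job in while holding it still in front of the label, at 28.2 s.

**Last checks**
- **Scanner position:** the worked-out window position is 91 mm in front of the label, with sideways and height offsets under 1 mm. These figures assume the scanner sits in the grip as planned. The top camera agrees to within about 2 pixels, roughly 5 mm.
- **Carrier:** in the last side and top pictures it hangs where I released it, with the bar across both prongs.
- **Stillness:** the joint speeds were almost zero, and the gripper had a firm hold on the scanner.
- **Bystanders:** I moved nothing near the stapler, sanitiser bottle or pen cup, and they looked undisturbed.

**What I could not settle**
- **Levelness:** the arm hid the scanner from the side camera at the end. I judged it from the unchanged grip and from the scanner's shadow on the desk, so it could be out by a couple of degrees.
- **Label height:** the network's label point in the side view was about 4 pixels below my computed label position. The label I could see in the picture matched to about 1 pixel, so I used my own value.

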